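Load the riser plate magazine

TASK

Put all the loose black riser plates away in the aluminium magazine. First press the tail of its brass rocker fully down so that the nose tips up clear of the opening; then stack all the plates into one square pile on the bench, clear of the magazine, carry the whole pile over and tip it in slanting, one end going down first along an end wall and then levelled, until every plate lies flat inside. Then lay the steel cover with the bar grip flat on top of the pile inside the magazine and press the rocker's nose fully down again; leave the toe piece, the two brakes and the screwdriver where they are.

Things in the scene. Friction and masses are not known exactly. Their poses are not given: they have to be found in the camera images.
- magazine: Fixed open aluminium magazine, 79 (x) x 59 (y) mm, origin at the centre of its underside on the bench, z up. Inside 69 (x) x 47 (y) mm; all wall tops 38 mm above the bench. The 5 mm end walls at +x and -x are full width; the 6 mm long sides stand only as 12 mm corner pieces, the middle 45 mm of each being open down to the inner floor as a notch for fingers.
- magazine_floor (a point): Centre of the magazine's inner floor, 6 mm above the bench (the aluminium base is 6 mm thick and runs on 38 mm beyond the +x end wall); axes as the magazine's
- rocker_hinge (a point): Hinge of the brass rocker: on the magazine's centre line at its x = +62 mm, 26 mm above the bench, axis along the magazine's y. Two cheeks (14 mm long in x, 28 mm over their outsides, tops 36 mm above the bench) hold it
- rocker (a joint): Angle (rad) of the brass rocker: an 8 mm bar on a short web, its top face 28 mm above the hinge. 0 = closed: bar level, nose (a free 14 mm roller, 14 mm wide) reaching 37 mm to the magazine's -x, 9.5 mm over the opening. 0.5 = fully open: tail (24 mm wide, reaching 46 mm to +x) down, nose up and back clear of the opening. It stays where it is left; about 3 N at the tail turns it. Starts nearly closed.
- rocker_tail (a point): Point on the upper face of the rocker's tail, 30 mm beyond the hinge in the magazine's x and 54 mm above the bench when closed, where it is pressed down to open; moves with the rocker
- rocker_nose (a point): Point on top of the roller at the rocker's nose, 30 mm short of the hinge and 57 mm above the bench when closed, about 68 mm above the bench and 15 mm short of the hinge when open; moves with the rocker. Pressed straight down, the roller runs under the finger and the rocker closes
- plate1: Black plastic binding riser plate with two steel-bushed screw holes, about 30 g, 64 mm (x) x 42 mm (y) x 7 mm thick (z), origin at the centre of its underside, the same either way round; starts lying flat on the bench. All plates are alike; three or four are present (None if absent).
- plate2: Black plastic binding riser plate with two steel-bushed screw holes, about 30 g, 64 mm (x) x 42 mm (y) x 7 mm thick (z), origin at the centre of its underside, the same either way round; starts lying flat on the bench. All plates are alike; three or four are present (None if absent).
- plate3: Black plastic binding riser plate with two steel-bushed screw holes, about 30 g, 64 mm (x) x 42 mm (y) x 7 mm thick (z), origin at the centre of its underside, the same either way round; starts lying flat on the bench. All plates are alike; three or four are present (None if absent).
- plate4: Black plastic binding riser plate with two steel-bushed screw holes, about 30 g, 64 mm (x) x 42 mm (y) x 7 mm thick (z), origin at the centre of its underside, the same either way round; starts lying flat on the bench. All plates are alike; three or four are present (None if absent).
- cover: Loose steel cover for the magazine: a flat plate 64 mm (x) x 42 mm (y) x 4 mm with a bar grip on its middle, 30 mm (x) x 12 mm (y), standing 16 mm above the plate (20 mm in all); about 120 g. Origin at the centre of its underside; the same either way round; starts flat on the bench.
- toe_piece: Silver binding toe piece, 85 x 56 x 42 mm, standing loose at the far side; leave alone. Origin at the centre of its underside.
- brake1: Binding brake: black plastic pad 70 x 30 x 12 mm with two wire arms reaching to 115 mm along its +x, lying at the right; leave alone. Origin under the pad's centre.
- brake2: Binding brake: black plastic pad 70 x 30 x 12 mm with two wire arms reaching to 115 mm along its +x, lying at the right; leave alone. Origin under the pad's centre.
- screwdriver: Yellow-handled screwdriver lying at the far left; leave alone. Origin at its middle underside, handle towards its -x.
Things that resemble listed ones, but are neither listed nor needed, are in the scene too. What is shaped like the plate2 but brown is not meant. What is shaped like the plate3 but purple is not meant.

How it is judged:
On the way, in this order (a step that is already met when the one before it is completed fails the run):
1. the rocker's tail is pressed down and its nose stands tipped up (value of joint rocker above 0.4 rad), for 0.2 s.
2. all plates stand in one square pile clear of the magazine (horizontal distance between plate1 and plate2 below 0.006 m and horizontal distance between each of plate1, plate2 and plate3 below 0.006 m and horizontal distance between each of plate1, plate2, plate3 and plate4 below 0.006 m and angle between the x axis of plate1 and the x axis of plate2, either way round below 0.15 rad and angle between the x axis of each of plate1, plate2 and the x axis of plate3, either way round below 0.15 rad and angle between the x axis of each of plate1, plate2, plate3 and the x axis of plate4, either way round below 0.15 rad and horizontal distance between each of plate1, plate2, plate3, plate4 and magazine above 0.09 m), for 0.2 s.
3. the whole pile together is tilted into the magazine, its lower edge below the wall tops (distance between plate1 and plate2 below 0.03 m and distance between each of plate1, plate2 and plate3 below 0.03 m and distance between each of plate1, plate2, plate3 and plate4 below 0.03 m and ((angle between plate1's own z axis and vertical above 0.12 rad and z of plate1 in the frame of magazine below 0.041 m and horizontal distance between plate1 and magazine below 0.02 m) or (angle between plate2's own z axis and vertical above 0.12 rad and z of plate2 in the frame of magazine below 0.041 m and horizontal distance between plate2 and magazine below 0.02 m) or (angle between plate3's own z axis and vertical above 0.12 rad and z of plate3 in the frame of magazine below 0.041 m and horizontal distance between plate3 and magazine below 0.02 m) or (angle between plate4's own z axis and vertical above 0.12 rad and z of plate4 in the frame of magazine below 0.041 m and horizontal distance between plate4 and magazine below 0.02 m))), for 0.1 s.
At the end, for the whole second after the job is handed in: every plate, and the cover above them, lies at rest flat (within 0.06 rad) in the magazine, centre within 5 mm of the magazine's and underside below the wall tops (no more than 36.5 mm above the bench), and the rocker is closed again (below 0.08 rad) (horizontal distance between each of plate1, plate2, plate3, plate4, cover and magazine below 0.005 m and z of each of plate1, plate2, plate3, plate4, cover in the frame of magazine below 0.0365 m and angle between each of plate1, plate2, plate3, plate4, cover's own z axis and vertical below 0.06 rad and linear speed of each of plate1, plate2, plate3, plate4, cover below 0.02 m/s and z of each of plate1, plate2, plate3, plate4 in the frame of cover below 0 m and value of joint rocker below 0.08 rad and velocity of joint rocker below 0.1 rad/s); the robot touches nothing.
It fails at once if the toe_piece is moved more than 3 cm (distance of toe_piece from where it was at the start of the episode above 0.03 m).
It fails at once if the brake1 is moved more than 3 cm (distance of brake1 from where it was at the start of the episode above 0.03 m).
It fails at once if the brake2 is moved more than 3 cm (distance of brake2 from where it was at the start of the episode above 0.03 m).
It fails at once if the screwdriver is moved more than 3 cm (distance of screwdriver from where it was at the start of the episode above 0.03 m).
Of plate1, plate2, plate3, plate4 only 3 to 4 are there at a start; the rules pass over those that are not, and their reading is None.
At some moment in a run one of plate1, plate2, plate3, plate4, cover may be knocked a few centimetres aside while the robot is not near it.
It also fails if it takes over 210 s, if anything falls off the work surface, if the arm or the gripper's body presses on something with over 40 N, if the wrist force passes 120 N, or if a joint passes its speed limit or range.

ROBOT

A 7-joint arm with a two-finger parallel gripper is mounted at the origin on the work surface. World frame = base frame: x ahead of the robot, y to its left, z up, the work surface at z = 0. Lengths are in m, angles in rad, forces in N, time in s.
With the tool pointing down it reaches from about 0.35 to 0.9 m from the base axis. Payload 8.1 kg.
Tool frame: the origin (TCP) lies at the very end of the fingers, on their centre line; the grasp point (between the pads) lies 19 mm behind it; z points along the fingers, y is the line along which they close (so a half turn about z gives the same grasp; the last joint's range is limited). The gripper opens to 85 mm and grips with 20 to 120 N. Pads are 22 mm wide; open, the fingers measure 114 mm over their backs; the gripper's body (76 mm by 85 mm) begins 54 mm behind the grasp point. The pads swing forward as they close: fully open they stand 13 mm farther back than shut.
Start: joints at [-1.305, 0.434, 0.025, 1.573, -0.012, 1.134, -0.075], TCP at [0.225, 0.583, 0.231] pointing down, gripper open.
Joint ranges: [-2.62, 2.62], [-0.44, 2.09], [-1.27, 1.32], [0.08, 2.57], [-1.32, 4.46], [0.12, 2], [-2.74, 2.74]. Speed limits (rad/s): [2.22, 2.22, 3.01, 3.01, 3.14, 3.14, 3.14].

INTERFACE

Orientations are given as a unit quaternion [w, x, y, z].
In Python, from station import env gives the robot as it stands. The module is installed in compiled form; this text tells all that it offers.
- The arm moves only by the tool carry_out, never from a script. Its argument "motion" is a list that holds one entry, the list of rows, each a list of 7 numbers: the opening in per cent of the stroke, from 0 (shut) to 100 (fully open), then the shift along the tool's x, y, z in m, then the turn, a rotation vector about the tool's x, y, z in degrees. In form: [[[claw, tx, ty, tz, ax, ay, az], ...]]. A call has 1 to 20 rows; each row is the pose to reach, as a shift and turn from the pose commanded when the call began, along the tool's axes at that moment; what a row does not reach only later rows make up. A row lasts 1/10 s, in which the tool goes at most 50 mm and 8.59 degrees, less where a joint would pass 70% of its speed; a pose out of reach is approached as far as the arm can. A call with a gripper value outside its range is refused whole. The fingers move at their own pace and stop on an object; "force" is the grip in N (left out, the last holds). Time passes only in rows, so rows that repeat a pose let the fingers close. It gives the time, the measured TCP pose, the force, the opening and the grip force at its end, in the units of the state.
- env.observe(): the state, without advancing time (a new reading comes with each control period).
- env.capture(name): name is "scene" or "top" or "wrist"; returns (picture, depth): 420x560x3 uint8, red, green, blue; 420x560 float32, m along the optical axis (not along the pixel's ray), 0 where there is no reading.
- env.get_calibration(name): a dict with "fx", "fy", "cx", "cy" (pixels), "rvec" (rotation vector, rad) and "tvec" (3), from world to camera coordinates, as OpenCV has them; the wrist camera has in their place "T_tool_cam" (4x4, takes a point from camera to tool coordinates, whose origin is the TCP and whose axes are the flange's). Camera axes: x right, y down, z forward; pixel columns grow to the right and rows downward; lengths in m; the calibration is good to about 2 mm. A picture is of the moment at which its call begins: read the wrist's pose just before it. get_calibration takes no time and is no camera call.
- env.finish_job(): hands the job in; it is judged then, once.
The state is a dict: "time": time; "joints": joint angles; "joint_vel": joint speeds; "joint_efforts": joint torques, N m; "ee_pos": TCP position; "tcp_rot": TCP orientation; "wrist_force": force on the tool from outside, world axes, zero at the start; "torque": the same for the moment, N m; "finger_gap": finger opening in m; "gripper_force": force on a finger pad.
Only numpy, scipy, OpenCV 4.12 (cv2) and the standard library are available. Lean on these libraries where they do the work, as an engineer would, in place of code of your own. Each camera call takes 0.05 s, during which the arm holds its last target. There are 200 camera calls.

## Working session

There is one attempt and no reset: what is moved stays moved. The work goes in short steps, Python scripts to look and compute and a tool call to move; the robot and the scene stay as the last step left them, time stands still between calls to the robot, and variables do not carry over. Pictures are saved under pics/ and viewed, at most 14 in all, crops included, and the job is handed in when it is done.

Besides the shell and the picture viewer there is one more tool, called after "Request:" as name(argument=value, ...), one argument or row to a line, values as JSON. carry_out: Moves the arm, as the interface text tells. Its arguments: {"type":"object","properties":{"motion":{"type":"array","items":{"type":"array","items":{"type":"array","items":{"type":"number"}}}},"force":{"type":"number"}},"required":["motion"]}

```bash
mkdir -p pics; cat > h.py <<'E'
import numpy as np, cv2
from scipy.spatial.transform import Rotation as R
from station import env
def cam(n):
    c=env.get_calibration(n)
    K=np.array([[c['fx'],0,c['cx']],[0,c['fy'],c['cy']],[0,0,1.]])
    if 'rvec' in c:
        Rm=R.from_rotvec(np.ravel(c['rvec'])).as_matrix(); t=np.ravel(c['tvec'])
        return K,Rm.T,-Rm.T@t
    s=env.observe(); q=s['tcp_rot']; W=R.from_quat([q[1],q[2],q[3],q[0]]).as_matrix()
    T=np.array(c['T_tool_cam']); return K,W@T[:3,:3],W@T[:3,3]+np.array(s['ee_pos'])
def cast(C,u,v,z):
    K,Rm,o=C; d=Rm@np.linalg.inv(K)@np.array([u,v,1.]); return o+d*(z-o[2])/d[2]
def pts(C,D):
    K,Rm,o=C; v,u=np.mgrid[:D.shape[0],:D.shape[1]]
    p=np.stack([(u-K[0,2])/K[0,0]*D,(v-K[1,2])/K[1,1]*D,D],-1); return p@Rm.T+o
def save(n,im): cv2.imwrite('pics/'+n+'.png',im[...,::-1])
def st():
    s=env.observe(); print({k:np.round(s[k],4).tolist() for k in('time','joints','ee_pos','tcp_rot','finger_gap','gripper_force','wrist_force')}); return s
E
python3 - <<'E'
from h import *
st()
for n in('top','scene'):
    C=cam(n);im,d=env.capture(n);save(n+'0',im);np.savez(n+'0',im=im,d=d);print(n,C[2],C[1][:,2])
print(env.get_calibration('wrist'))
E
```

```text
{'time': 0.0, 'joints': [-1.3046, 0.4352, 0.0249, 1.5741, -0.0116, 1.134, -0.0752], 'ee_pos': [0.2252, 0.5825, 0.2305], 'tcp_rot': [-0.0001, 0.1834, 0.983, -0.0008], 'finger_gap': 0.0855, 'gripper_force': 0.0, 'wrist_force': [-0.7899, -0.5219, 0.5891]}
top [ 0.3507311  -0.07441909  1.07247145] [ 0.18629948  0.0193654  -0.98230214]
scene [1.21236567 0.16655168 1.02106918] [-0.55365678 -0.18291091 -0.81240862]
{'fx': 346.79121002042444, 'fy': 346.79121002042444, 'cx': 274.62888435126774, 'cy': 205.0057664122969, 'T_tool_cam': array([[-1.81579051e-04, -9.51258102e-01, -3.08395835e-01,
         7.92494807e-02],
       [ 9.99999970e-01, -1.22389616e-04, -2.11270464e-04,
         8.43239927e-04],
       [ 1.63228293e-04, -3.08395864e-01,  9.51258096e-01,
        -1.43900539e-01],
       [ 0.00000000e+00,  0.00000000e+00,  0.00000000e+00,
         1.00000000e+00]])}
```

View pics/top0.png

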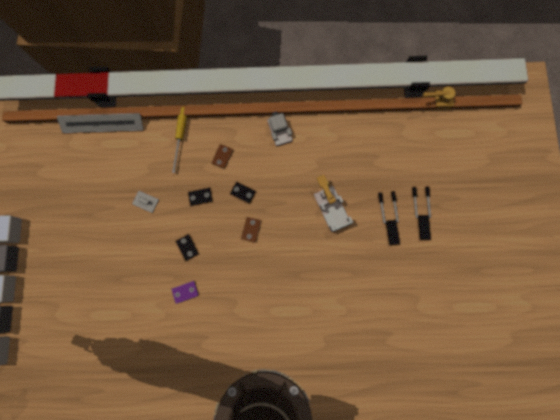

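View pics/scene0.png

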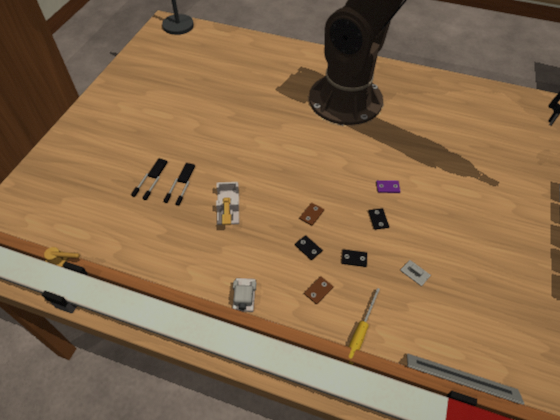

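Top view shows three black plates at (201,197), (243,192) and (187,247). The look-alikes are brown at (222,156) and (251,230), and purple at (185,292); their colour rules them out. The cover is at (146,202) and the magazine at (334,210), with its brass rocker toward (327,188). I'll confirm in an enlarged crop and measure.

```bash
python3 - <<'E'
from h import *
f=np.load('top0.npz');im,d=f['im'],f['d'];C=cam('top')
P=pts(C,d); print('depth-check bench z',np.median(P[300:340,300:400,2]))
hsv=cv2.cvtColor(im,cv2.COLOR_RGB2HSV)
def blobs(m,z,name):
    n,l,s,c=cv2.connectedComponentsWithStats(m.astype(np.uint8))
    for i in range(1,n):
        if 60<s[i,4]<2500:
            ct=cv2.findContours((l==i).astype(np.uint8),0,1)[0][0][:,0].astype(float)
            w=np.array([cast(C,u,v,z)[:2] for u,v in ct])*1000
            r=cv2.minAreaRect(w.astype(np.float32))
            print(name,c[i].round(),s[i,4],'ctr',np.round(r[0],1),'size',np.round(r[1],1),'ang',round(r[2],1), 'z',np.round(np.median(P[...,2][l==i]),4))
roi=np.zeros(d.shape,bool);roi[105:310,100:450]=1
blobs(roi&(hsv[...,2]<45),.007,'black')
blobs(roi&(hsv[...,1]<60)&(hsv[...,2]>90),.02,'grey')
h=P[...,2]; blobs(roi&(h>.012)&(h<.2),.03,'tall')
a=cv2.resize(im[110:310,110:430],None,fx=2.5,fy=2.5,interpolation=2);save('crop0',np.clip(a*1.6,0,255).astype(np.uint8))
E
```

```text
depth-check bench z -0.0003164822667713896
black [243. 192.] 188 ctr [601.5  47.5] size [57.4 34.4] ang 61.7 z 0.0068
black [200. 196.] 202 ctr [592.3 167.8] size [36.9 59.1] ang 10.1 z 0.0068
black [424. 227.] 218 ctr [ 490.2 -447.4] size [25.5 60.9] ang 89.4 z 0.0123
black [392. 232.] 212 ctr [ 478.4 -360.9] size [62.2 25.6] ang 5.2 z 0.0119
black [187. 247.] 209 ctr [451.3 201.6] size [57.  36.4] ang 27.6 z 0.0069
grey [121. 122.] 406 ctr [816.1 400.3] size [ 50.9 122.1] ang 0.1 z 0.0211
grey [279. 129.] 417 ctr [781.1 -60.9] size [88.6 54.3] ang 17.8 z 0.0279
grey [336. 194.] 63 ctr [ 584.3 -210.7] size [49.8 10.9] ang 35.5 z 0.0084
grey [333. 213.] 638 ctr [ 545.9 -200.2] size [114.9  63.7] ang 23.9 z 0.0065
grey [145. 201.] 296 ctr [580.  318.2] size [61.  39.7] ang 64.8 z 0.0042
tall [327. 193.] 332 ctr [ 592.  -182.3] size [93.  62.7] ang 22.7 z 0.0518
tall [425. 228.] 138 ctr [ 486.7 -441.7] size [65.  27.5] ang 1.7 z 0.0132
tall [341. 225.] 94 ctr [ 500.3 -219.7] size [18.  63.2] ang 22.6 z 0.0373
tall [393. 232.] 101 ctr [ 475.9 -356.2] size [64.9 27.2] ang 4.9 z 0.0134
```

View pics/crop0.png

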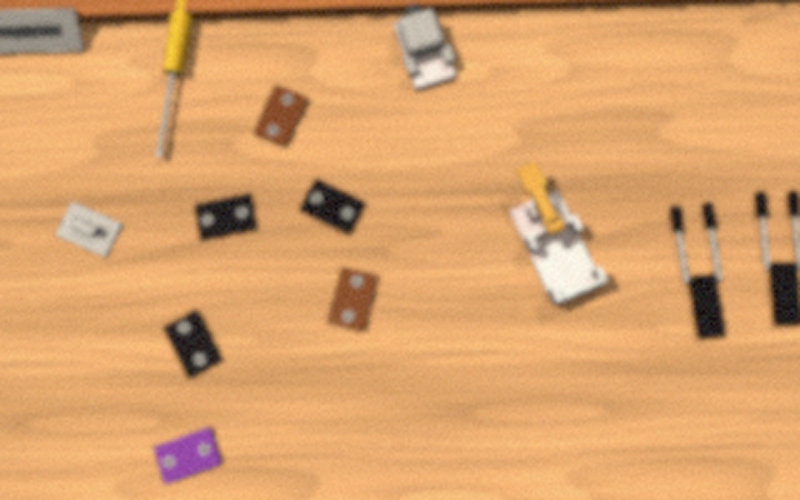

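The crop confirms three black plates, at crop pixels (226,216), (333,206) and (193,343). The brown and purple ones are decoys. The magazine's +x (rocker tail) points away from the robot, at a yaw of about 23°. Next I'll move the wrist camera over the magazine.

```bash
cat >> h.py <<'E'
def down(yaw,tilt=0):
    "tool z down, tool x at yaw (deg); tilt: deg about tool y"
    c,s=np.cos(np.radians(yaw)),np.sin(np.radians(yaw))
    return R.from_matrix(np.array([[c,s,0],[s,-c,0],[0,0,-1]]).T)*R.from_euler('y',tilt,degrees=True)
def rel(p,Rt):
    s=env.observe();q=s['tcp_rot'];W=R.from_quat([q[1],q[2],q[3],q[0]])
    dp=W.inv().apply(np.array(p)-s['ee_pos']); rv=np.degrees((W.inv()*Rt).as_rotvec())
    print('shift',np.round(dp,4).tolist(),'rot',np.round(rv,2).tolist(),'rows',max(np.linalg.norm(dp)/.05,np.linalg.norm(rv)/8.59).round(1))
E
python3 - <<'E'
from h import *
m=np.array([.53,-.2]);u=np.array([np.cos(.4),np.sin(.4)])
rel([*(m+.06*u),.22],down(23))
E
```

```text
shift [-0.6095, -0.5783, 0.0115] rot [-0.03, 0.1, 135.87] rows 16.8
```

Request:
carry_out(
  motion=[
    [[0,-0.61,-0.578,0.0115,0,0,135.8],[0,-0.61,-0.578,0.0115,0,0,135.8],[0,-0.61,-0.578,0.0115,0,0,135.8],[0,-0.61,-0.578,0.0115,0,0,135.8],[0,-0.61,-0.578,0.0115,0,0,135.8],[0,-0.61,-0.578,0.0115,0,0,135.8],[0,-0.61,-0.578,0.0115,0,0,135.8],[0,-0.61,-0.578,0.0115,0,0,135.8],[0,-0.61,-0.578,0.0115,0,0,135.8],[0,-0.61,-0.578,0.0115,0,0,135.8],[0,-0.61,-0.578,0.0115,0,0,135.8],[0,-0.61,-0.578,0.0115,0,0,135.8],[0,-0.61,-0.578,0.0115,0,0,135.8],[0,-0.61,-0.578,0.0115,0,0,135.8],[0,-0.61,-0.578,0.0115,0,0,135.8],[0,-0.61,-0.578,0.0115,0,0,135.8],[0,-0.61,-0.578,0.0115,0,0,135.8],[0,-0.61,-0.578,0.0115,0,0,135.8],[0,-0.61,-0.578,0.0115,0,0,135.8],[0,-0.61,-0.578,0.0115,0,0,135.8]],
  ],
)

```text
time: 2.1
ee_pos: [0.5856, -0.1747, 0.2193]
tcp_rot: [-0.001, 0.98, 0.201, -0.0]
wrist_force: [0.5, 0.9, -0.2]
finger_gap: 0.0002
gripper_force: 0.0
```

```bash
python3 - <<'E'
from h import *
st()
C=cam('wrist');im,d=env.capture('wrist');save('w1',im);np.savez('w1',im=im,d=d,o=C[2],Rm=C[1])
P=pts(C,d)
print('bench',np.median(P[...,2][d>0]))
m=(P[...,2]>.034)&(P[...,2]<.0395)&(d>0)
# end-wall / corner tops
Q=(P[m][:,:2]*1000).astype(np.float32);print(len(Q),cv2.minAreaRect(Q))
yaw=np.radians(23);Rm=np.array([[np.cos(yaw),np.sin(yaw)],[-np.sin(yaw),np.cos(yaw)]]);L=(Q-[530,-200])@Rm.T
print(np.percentile(L,[0,1,5,50,95,99,100],axis=0))
cv2.imwrite('pics/w1m.png',m*255)
E
```

```text
{'time': 2.1, 'joints': [-0.3024, 0.4958, 0.7591, 1.6663, -0.3711, 1.1305, -0.6091], 'ee_pos': [0.5856, -0.1747, 0.2193], 'tcp_rot': [-0.0006, 0.9797, 0.2006, -0.0003], 'finger_gap': 0.0002, 'gripper_force': 0.0, 'wrist_force': [0.5273, 0.8702, -0.1504]}
bench 0.0017608039263509179
506 ((542.6331787109375, -200.11178588867188), (108.21917724609375, 58.4886589050293), 22.049875259399414)
[[-42.99404007 -34.58043034]
 [-35.78971471 -33.91153247]
 [-30.72796806 -32.78505548]
 [ 34.41291561   1.02666831]
 [ 63.62602116  22.81729079]
 [ 65.44774123  24.59654267]
 [ 65.88453743  24.80368962]][ WARN:0@0.569] global loadsave.cpp:1063 imwrite_ Unsupported depth image for selected encoder is fallbacked to CV_8U.
```

View pics/w1.png

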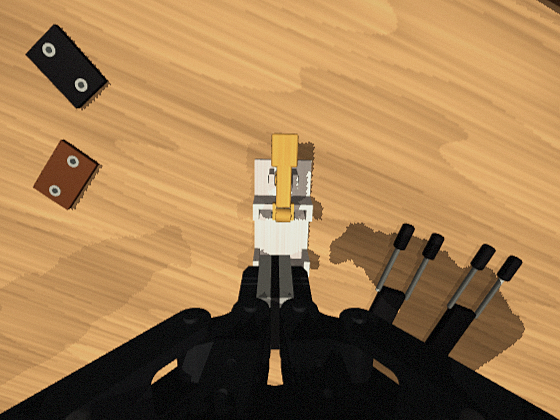

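View pics/w1m.png

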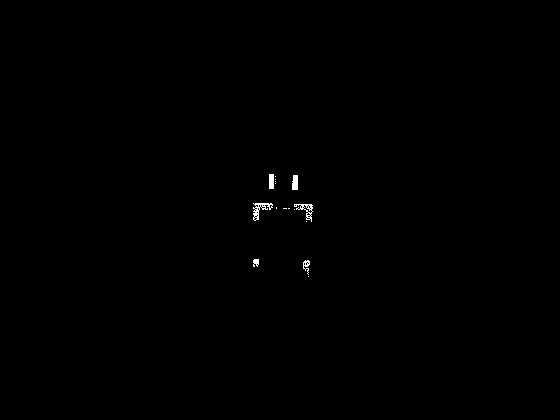

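The wrist view shows the brass tail at (285,145), the nose at (283,213), and the cheek and wall tops. They fit a 108.2 x 58.5 mm rectangle (expected 108.5 x 59). That puts the magazine centre at about (529,-205.7) mm with a yaw of 22°. I'll check this against the brass.

```bash
python3 - <<'E'
from h import *
f=np.load('w1.npz');im,d=f['im'],f['d'];K=cam('wrist')[0];C=(K,f['Rm'],f['o']);P=pts(C,d)
a=np.radians(22.05);u=np.array([np.cos(a),np.sin(a)]);v=np.array([-u[1],u[0]]);m=np.array([.52896,-.20565])
X=(P[...,:2]-m)@u*1000;Y=(P[...,:2]-m)@v*1000;Z=P[...,2]*1000
hsv=cv2.cvtColor(im,cv2.COLOR_RGB2HSV);b=(hsv[...,0]>15)&(hsv[...,0]<30)&(hsv[...,1]>160)&(Z>30)&(d>0)
for x in range(20,120,8):
    k=b&(X>x)&(X<x+8)
    if k.sum()>5: print(x,k.sum(),np.percentile(Y[k],[2,98]).round(1),np.percentile(Z[k],[5,50,95]).round(1))
g=(Z>4)&(Z<8.5)&(d>0)&(abs(X)<90)&(abs(Y)<40);print('base6',np.percentile(X[g],[1,99]),np.percentile(Y[g&(X>45)],[1,99]),np.median(Z[g]))
for zz in (56,):
    p=m+.098*u; rel([*p,.075],down(22.05))
E
```

```text
28 128 [-9.   9.3] [56.6 59.5 60.6]
36 147 [-9.3  9.4] [54.1 57.  59.4]
44 109 [-9.   9.4] [53.1 56.1 57.1]
52 109 [-25.4  39.6] [ 54.1  56.  283.2]
60 107 [-26.3   9.6] [ 40.4  55.2 270. ]
68 165 [-30.3  62.6] [ 53.2  55.6 302.4]
76 249 [-40.6  23.2] [ 53.3  55.1 305.9]
84 207 [-11.4  11.9] [52.5 53.9 55.1]
92 213 [-11.1  11.3] [51.9 53.4 54.5]
100 216 [-10.8  11.4] [51.7 53.1 54.1]
108 40 [-10.   10.8] [50.2 51.8 53.2]
base6 [-32.08616397  76.67267362] [-28.84670369  28.8740944 ] 7.359471737207135
shift [0.0335, 0.0085, 0.1445] rot [-0.08, 0.0, 1.13] rows 3.0
```

Request:
carry_out(
  motion=[
    [[0,0.0335,0.0085,0.0,0,0,1.1],[0,0.0335,0.0085,0.05,0,0,1.1],[0,0.0335,0.0085,0.1,0,0,1.1],[0,0.0335,0.0085,0.145,0,0,1.1],[0,0.0335,0.0085,0.16,0,0,1.1],[0,0.0335,0.0085,0.164,0,0,1.1],[0,0.0335,0.0085,0.168,0,0,1.1],[0,0.0335,0.0085,0.171,0,0,1.1],[0,0.0335,0.0085,0.174,0,0,1.1],[0,0.0335,0.0085,0.174,0,0,1.1]],
  ],
)

```text
time: 3.15
ee_pos: [0.6239, -0.1701, 0.0487]
tcp_rot: [0.001, 0.982, 0.191, 0.004]
wrist_force: [3.6, 2.1, 4.2]
finger_gap: -0.0003
gripper_force: 2.5
```

Request:
carry_out(
  motion=[
    [[0,0,0,0.002,0,0,0],[0,0,0,0.004,0,0,0],[0,0,0,0.006,0,0,0],[0,0,0,0.007,0,0,0],[0,0,0,0.007,0,0,0]],
  ],
)

```text
time: 3.65
ee_pos: [0.6266, -0.169, 0.0428]
tcp_rot: [0.001, 0.981, 0.192, 0.006]
wrist_force: [10.0, 6.1, 8.4]
finger_gap: 0.0001
gripper_force: 5.6
```

Request:
carry_out(
  motion=[
    [[0,0,0,0.002,0,0,0],[0,0,0,0.004,0,0,0],[0,0,0,0.006,0,0,0],[0,0,0,0.006,0,0,0],[0,0,0,0.006,0,0,0]],
  ],
)

```text
time: 4.15
ee_pos: [0.6285, -0.1683, 0.0375]
tcp_rot: [0.001, 0.981, 0.192, 0.008]
wrist_force: [14.2, 8.2, 8.3]
finger_gap: -0.0001
gripper_force: 7.5
```

Request:
carry_out(
  motion=[
    [[0,0,0,0.002,0,0,0],[0,0,0,0.004,0,0,0],[0,0,0,0.004,0,0,0],[0,0,0,0.004,0,0,0]],
  ],
)

```text
time: 4.55
ee_pos: [0.6289, -0.1685, 0.0364]
tcp_rot: [0.001, 0.981, 0.192, 0.009]
wrist_force: [4.9, 12.2, 38.2]
finger_gap: -0.0002
gripper_force: 19.0
```

Request:
carry_out(
  motion=[
    [[0,0,0,-0.03,0,0,0],[0,0,0,-0.08,0,0,0],[0,0,0,-0.13,0,0,0],[0,0,0,-0.18,0,0,0],[0,0,0,-0.18,0,0,0],[0,0,0,-0.18,0,0,0]],
  ],
)

```text
time: 5.15
ee_pos: [0.6212, -0.1713, 0.212]
tcp_rot: [0.001, 0.982, 0.191, 0.003]
wrist_force: [0.2, 0.1, -0.9]
finger_gap: -0.0002
gripper_force: 0.0
```

```bash
cat > mag.py <<'E'
from h import *
def brass(tag):
    C=cam('wrist');im,d=env.capture('wrist');save(tag,im);P=pts(C,d)
    a=np.radians(22.05);u=np.array([np.cos(a),np.sin(a)]);v=np.array([-u[1],u[0]]);m=np.array([.52896,-.20565])
    X=(P[...,:2]-m)@u*1000;Y=(P[...,:2]-m)@v*1000;Z=P[...,2]*1000
    hsv=cv2.cvtColor(im,cv2.COLOR_RGB2HSV);b=(hsv[...,0]>15)&(hsv[...,0]<30)&(hsv[...,1]>140)&(Z>15)&(Z<90)&(d>0)&(abs(Y)<15)
    for x in range(20,120,8):
        k=b&(X>x)&(X<x+8)
        if k.sum()>5: print(x,k.sum(),np.percentile(Z[k],[5,50,95]).round(1))
    return C,im,d
E
python3 - <<'E'
from mag import *
st();brass('w2')
E
```

```text
{'time': 5.15, 'joints': [-0.2894, 0.5568, 0.7518, 1.5944, -0.4089, 1.148, -0.6319], 'ee_pos': [0.6212, -0.1713, 0.212], 'tcp_rot': [0.0007, 0.9817, 0.1905, 0.0027], 'finger_gap': -0.0002, 'gripper_force': 0.0, 'wrist_force': [0.2365, 0.1394, -0.8835]}
36 15 [68.1 68.9 69.1]
44 188 [64.7 68.7 70.3]
52 206 [59.7 61.7 67.1]
60 154 [54.3 57.8 60.1]
68 143 [51.1 53.5 55.6]
76 146 [46.5 49.1 51.4]
84 176 [41.8 44.  46.8]
92 245 [37.8 40.3 42.9]
100 234 [33.5 35.9 38.3]
108 192 [29.8 32.3 34.4]
```

The rocker's slope fits about 0.49 rad, so it is open. Now to view the plates with the wrist camera.

```bash
python3 - <<'E'
from h import *
rel([.57,.17,.35],down(62))
E
```

```text
shift [0.0811, -0.3347, -0.1398] rot [0.08, -0.12, -40.03] rows 7.4
```

Request:
carry_out(
  motion=[
    [[100,0.08,-0.335,-0.14,0,0,-40],[100,0.08,-0.335,-0.14,0,0,-40],[100,0.08,-0.335,-0.14,0,0,-40],[100,0.08,-0.335,-0.14,0,0,-40],[100,0.08,-0.335,-0.14,0,0,-40],[100,0.08,-0.335,-0.14,0,0,-40],[100,0.08,-0.335,-0.14,0,0,-40],[100,0.08,-0.335,-0.14,0,0,-40],[100,0.08,-0.335,-0.14,0,0,-40],[100,0.08,-0.335,-0.14,0,0,-40]],
  ],
)

```text
time: 6.2
ee_pos: [0.5685, 0.1697, 0.3479]
tcp_rot: [0.0, 0.857, 0.515, -0.001]
wrist_force: [0.4, -0.4, 0.6]
finger_gap: 0.0855
gripper_force: 0.0
```

```bash
cat > pl.py <<'E'
from h import *
def look(tag,ztop=.007,n='wrist'):
    C=cam(n);im,d=env.capture(n);save(tag,im);P=pts(C,d)
    hsv=cv2.cvtColor(im,cv2.COLOR_RGB2HSV);out=[]
    m=(hsv[...,2]<60).astype(np.uint8)
    for c in cv2.findContours(m,cv2.RETR_EXTERNAL,cv2.CHAIN_APPROX_NONE)[0]:
        A=cv2.contourArea(c)
        if A<250: continue
        w=np.array([cast(C,a,b,ztop)[:2] for a,b in c[:,0].astype(float)])*1000
        (x,y),(a,b),t=cv2.minAreaRect(w.astype(np.float32))
        if a<b: a,b,t=b,a,t+90
        if not(45<a<95 and 25<b<75): continue
        k=np.zeros(m.shape,np.uint8);cv2.drawContours(k,[c],-1,1,-1)
        print('px',c[:,0].mean(0).round(),'ctr',np.round((x,y),1),'size',round(a,1),round(b,1),'yaw',round(t,1),'z',np.round(np.median(P[...,2][k>0]),4))
    return C,im,P
E
python3 - <<'E'
from pl import *
st();look('w3')
E
```

```text
{'time': 6.2, 'joints': [-0.7932, 0.3351, 0.5852, 1.4991, -0.1858, 1.365, -0.684], 'ee_pos': [0.5685, 0.1697, 0.3479], 'tcp_rot': [0.0001, 0.8571, 0.5151, -0.0008], 'finger_gap': 0.0855, 'gripper_force': 0.0, 'wrist_force': [0.4315, -0.3645, 0.5551]}
px [332. 212.] ctr [600.8  50.6] size 64.3 42.5 yaw 61.9 z 0.0086
px [190. 169.] ctr [450.6 205.1] size 64.7 41.8 yaw 27.4 z 0.0084
px [289. 143.] ctr [592.2 170.9] size 64.9 41.9 yaw 100.7 z 0.0085
```

View pics/w3.png

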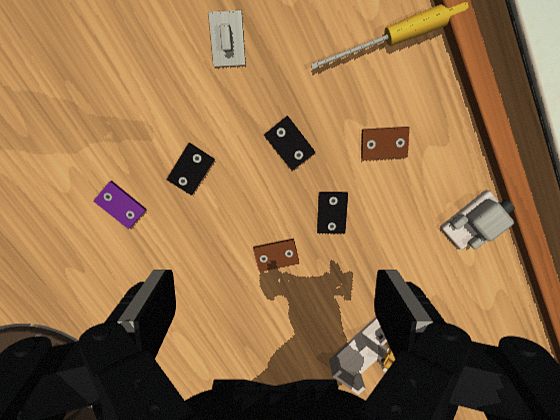

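All three plates measure 64 x 42 mm: (332,212), (190,169) and (289,143) in the image. I'll use the plate at (601,51) as the base and grasp plate A at (592,171) first.

```bash
python3 - <<'E'
from h import *
rel([.5922,.1709,.06],down(100.7))
E
```

```text
shift [0.0137, 0.0198, 0.2878] rot [-0.07, 0.09, -38.81] rows 5.8
```

Request:
carry_out(
  motion=[
    [[68,0.0137,0.0198,0.05,0,0,-8],[68,0.0137,0.0198,0.1,0,0,-16],[68,0.0137,0.0198,0.15,0,0,-24],[68,0.0137,0.0198,0.2,0,0,-32],[68,0.0137,0.0198,0.25,0,0,-38.8],[68,0.0137,0.0198,0.29,0,0,-38.8],[68,0.0137,0.0198,0.31,0,0,-38.8],[68,0.0137,0.0198,0.325,0,0,-38.8],[68,0.0137,0.0198,0.335,0,0,-38.8],[68,0.0137,0.0198,0.344,0,0,-38.8],[68,0.0137,0.0198,0.344,0,0,-38.8],[0,0.0137,0.0198,0.344,0,0,-38.8],[0,0.0137,0.0198,0.344,0,0,-38.8],[0,0.0137,0.0198,0.344,0,0,-38.8],[0,0.0137,0.0198,0.344,0,0,-38.8],[0,0.0137,0.0198,0.344,0,0,-38.8],[0,0.0137,0.0198,0.344,0,0,-38.8]],
  ],
  force=30,
)

```text
time: 7.95
ee_pos: [0.5942, 0.1731, 0.0072]
tcp_rot: [0.001, 0.638, 0.77, 0.002]
wrist_force: [-2.6, 0.0, 12.0]
finger_gap: -0.0001
gripper_force: 6.1
```

The fingers closed over the plate's top, because the tips retract when open. I'll lift, set the fingers near plate width, and measure tip height and plate pose.

Request:
carry_out(
  motion=[
    [[60,0,0,-0.03,0,0,0],[60,0,0,-0.08,0,0,0],[60,0,0,-0.13,0,0,0],[60,0,0,-0.18,0,0,0],[60,0,0,-0.2,0,0,0],[60,0,0,-0.2,0,0,0]],
  ],
)

```text
time: 8.55
ee_pos: [0.5952, 0.1732, 0.21]
tcp_rot: [0.002, 0.638, 0.77, 0.004]
wrist_force: [-0.0, -0.6, 0.2]
finger_gap: 0.0514
gripper_force: 0.0
```

```bash
python3 - <<'E'
from pl import *
s=st();C,im,P=look('w4')
T=np.array(env.get_calibration('wrist')['T_tool_cam'])
W=R.from_quat(np.roll(s['tcp_rot'],-1)).as_matrix()
L=(P-np.array(s['ee_pos']))@W*1000   # tool coords
k=(abs(L[...,0])<25)&(L[...,2]>-45)&(L[...,2]<20)&(abs(L[...,1])<60)
for lo,hi in((-60,-30),(-30,0),(0,30),(30,60)):
    q=k&(L[...,1]>lo)&(L[...,1]<hi); 
    if q.sum()>10: print(lo,q.sum(),'y',np.percentile(L[q][:,1],[1,50,99]).round(1),'z',np.percentile(L[q][:,2],[50,95,99,100]).round(1),'x',np.percentile(L[q][:,0],[1,99]).round(1))
E
```

```text
{'time': 8.55, 'joints': [-0.6399, 0.4517, 0.394, 1.646, -0.193, 1.0738, -0.0025], 'ee_pos': [0.5952, 0.1732, 0.21], 'tcp_rot': [0.0019, 0.6376, 0.7703, 0.0038], 'finger_gap': 0.0514, 'gripper_force': 0.0, 'wrist_force': [-0.0107, -0.6289, 0.232]}
px [258. 279.] ctr [600.6  51.3] size 65.3 43.4 yaw 62.1 z 0.0085
px [270. 175.] ctr [592.2 171.2] size 63.9 42.2 yaw 100.7 z 0.0085
px [132. 115.] ctr [450.7 205.3] size 65.1 41.3 yaw 27.5 z 0.0084
-60 720 y [-39.  -34.9 -30.1] z [-27.4 -12.3  -9.9  -8.8] x [ 7.  12.8]
-30 1850 y [-29.8 -25.7 -25.3] z [-31.5  -9.4  -6.1  -3.9] x [-9.9 12.4]
0 1811 y [25.5 25.9 29.8] z [-31.3  -9.4  -6.3  -4.4] x [-9.8 12.2]
30 756 y [30.  34.9 39.2] z [-27.5 -12.8  -9.9  -8.4] x [ 7.  12.8]
```

View pics/w4.png

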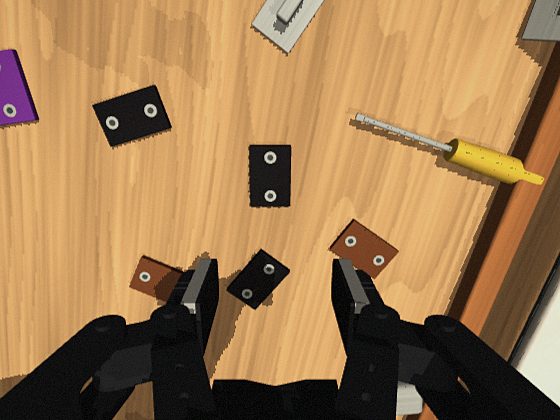

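Plates unmoved. The tips sit about 5 to 6 mm behind the TCP at 51 mm gap, so I'll grasp with the TCP near z = -0.002.

```bash
python3 - <<'E'
from h import *
rel([.5922,.1711,.03],down(100.7))
E
```

```text
shift [-0.0018, -0.0028, 0.1774] rot [0.27, -0.08, 0.08] rows 3.5
```

Request:
carry_out(
  motion=[
    [[65,-0.0018,-0.0028,0.05,0.27,0,0],[65,-0.0018,-0.0028,0.1,0.27,0,0],[65,-0.0018,-0.0028,0.15,0.27,0,0],[65,-0.0018,-0.0028,0.177,0.27,0,0],[65,-0.0018,-0.0028,0.177,0.27,0,0],[65,-0.0018,-0.0028,0.177,0.27,0,0],[65,-0.0018,-0.0028,0.177,0.27,0,0]],
  ],
)

```text
time: 9.3
ee_pos: [0.5917, 0.1706, 0.0295]
tcp_rot: [-0.001, 0.638, 0.77, -0.001]
wrist_force: [0.9, 0.9, 0.2]
finger_gap: 0.0554
gripper_force: 0.0
```

```bash
python3 - <<'E'
from h import *
st();rel([.5922,.1711,-.002],down(100.7))
E
```

```text
{'time': 9.3, 'joints': [-0.5777, 0.659, 0.3131, 1.8046, -0.2894, 0.725, 0.0803], 'ee_pos': [0.5917, 0.1706, 0.0295], 'tcp_rot': [-0.0008, 0.6377, 0.7703, -0.0007], 'finger_gap': 0.0554, 'gripper_force': 0.0, 'wrist_force': [0.864, 0.8782, 0.175]}
shift [0.0004, 0.0007, 0.0315] rot [-0.12, -0.02, 0.06] rows 0.6
```

Request:
carry_out(
  motion=[
    [[62,0.0004,0.0007,0.015,0,0,0],[62,0.0004,0.0007,0.025,0,0,0],[62,0.0004,0.0007,0.0315,0,0,0],[62,0.0004,0.0007,0.0315,0,0,0],[40,0.0004,0.0007,0.0315,0,0,0],[40,0.0004,0.0007,0.0315,0,0,0],[40,0.0004,0.0007,0.0315,0,0,0],[40,0.0004,0.0007,0.0315,0,0,0],[40,0.0004,0.0007,0.0315,0,0,0]],
  ],
  force=30,
)

```text
time: 10.2
ee_pos: [0.5939, 0.1716, -0.0015]
tcp_rot: [0.0, 0.638, 0.77, 0.001]
wrist_force: [1.5, 0.6, 17.8]
finger_gap: 0.0409
gripper_force: 40.0
```

Request:
carry_out(
  motion=[
    [[40,0,0,-0.02,0,0,0],[40,0,0,-0.05,0,0,0],[40,0,0,-0.06,0,0,0],[40,0,0,-0.06,0,0,0]],
  ],
)

```text
time: 10.6
ee_pos: [0.5922, 0.1712, 0.0576]
tcp_rot: [-0.001, 0.638, 0.77, -0.001]
wrist_force: [-0.1, 0.2, -0.2]
finger_gap: 0.041
gripper_force: 31.2
```

```bash
python3 - <<'E'
from h import *
st();rel([.6007,.0510,.05],down(61.9))
E
```

```text
{'time': 10.6, 'joints': [-0.5906, 0.6221, 0.3307, 1.7876, -0.2739, 0.7788, 0.0672], 'ee_pos': [0.5922, 0.1712, 0.0576], 'tcp_rot': [-0.0008, 0.6376, 0.7703, -0.0005], 'finger_gap': 0.041, 'gripper_force': 31.236, 'wrist_force': [-0.0536, 0.1928, -0.2088]}
shift [-0.1197, -0.0141, 0.0075] rot [-0.12, 0.0, 38.87] rows 4.5
```

Request:
carry_out(
  motion=[
    [[40,-0.03,-0.003,0.002,0,0,8],[40,-0.06,-0.007,0.004,0,0,16],[40,-0.09,-0.01,0.006,0,0,24],[40,-0.12,-0.014,0.0075,0,0,32],[40,-0.12,-0.014,0.0075,-0.1,0,38.9],[40,-0.12,-0.014,0.0075,-0.1,0,38.9],[40,-0.12,-0.014,0.0075,-0.1,0,38.9],[40,-0.12,-0.014,0.0075,-0.1,0,38.9]],
  ],
)

```text
time: 11.4
ee_pos: [0.5995, 0.0515, 0.0482]
tcp_rot: [-0.001, 0.857, 0.516, -0.002]
wrist_force: [-0.3, 0.0, -1.0]
finger_gap: 0.0411
gripper_force: 31.2
```

```bash
python3 - <<'E'
from h import *
st();rel([.6007,.0510,.006],down(61.9))
E
```

```text
{'time': 11.4, 'joints': [-0.5136, 0.6457, 0.5034, 1.8402, -0.4296, 0.7696, -0.2667], 'ee_pos': [0.5995, 0.0515, 0.0482], 'tcp_rot': [-0.0006, 0.8566, 0.5159, -0.0019], 'finger_gap': 0.0411, 'gripper_force': 31.2274, 'wrist_force': [-0.2637, 0.02, -1.0133]}
shift [0.0003, 0.0015, 0.0422] rot [-0.17, 0.14, 0.22] rows 0.8
```

Plate lowered onto the base plate; release after contact.

Request:
carry_out(
  motion=[
    [[40,0.0003,0.0015,0.02,-0.17,0.14,0.2],[40,0.0003,0.0015,0.034,-0.17,0.14,0.2],[40,0.0003,0.0015,0.039,-0.17,0.14,0.2],[40,0.0003,0.0015,0.042,-0.17,0.14,0.2],[40,0.0003,0.0015,0.042,-0.17,0.14,0.2]],
  ],
)

```text
time: 11.9
ee_pos: [0.6011, 0.0499, 0.0067]
tcp_rot: [0.0, 0.859, 0.513, 0.0]
wrist_force: [-0.2, -0.4, -0.0]
finger_gap: 0.0413
gripper_force: 31.2
```

Request:
carry_out(
  motion=[
    [[40,0,0,0.001,0,0,0],[40,0,0,0.002,0,0,0],[40,0,0,0.002,0,0,0],[40,0,0,0.002,0,0,0]],
  ],
)

```text
time: 12.3
ee_pos: [0.6016, 0.0499, 0.0055]
tcp_rot: [0.001, 0.859, 0.513, 0.001]
wrist_force: [-1.4, 0.1, 5.8]
finger_gap: 0.0412
gripper_force: 33.4
```

Contact (5.8 N). I'll open, lift, and look, with the view positioned toward the third plate.

Request:
carry_out(
  motion=[
    [[65,0,0,0,0,0,0],[65,0,0,0,0,0,0],[65,0,0,-0.02,0,0,0],[65,0,0,-0.07,0,0,0],[65,0,0,-0.12,0,0,0],[65,0,0,-0.17,0,0,0],[65,0,0,-0.22,0,0,0],[65,0,0,-0.24,0,0,0],[65,0,0,-0.24,0,0,0]],
  ],
)

```text
time: 13.2
ee_pos: [0.6027, 0.0498, 0.2486]
tcp_rot: [0.001, 0.859, 0.513, 0.003]
wrist_force: [0.1, 0.1, -1.1]
finger_gap: 0.0556
gripper_force: 0.0
```

```bash
python3 - <<'E'
from pl import *
st();look('w5',.0105);rel([.4506,.2052,.04],down(27.5))
E
```

```text
{'time': 13.2, 'joints': [-0.6135, 0.4255, 0.6413, 1.6443, -0.2743, 1.156, -0.3997], 'ee_pos': [0.6027, 0.0498, 0.2486], 'tcp_rot': [0.0013, 0.8587, 0.5125, 0.0033], 'finger_gap': 0.0556, 'gripper_force': 0.0, 'wrist_force': [0.1158, 0.123, -1.1115]}
px [273. 168.] ctr [601.2  49.8] size 65.1 42.2 yaw 62.0 z 0.0155
px [ 80. 108.] ctr [452.7 203.8] size 64.0 43.3 yaw 27.2 z 0.0082
shift [0.0645, -0.2071, 0.2057] rot [0.12, -0.17, 34.18] rows 6.0
```

Request:
carry_out(
  motion=[
    [[65,0.0107,-0.0345,0.0,0,0,6],[65,0.022,-0.07,0.03,0,0,12],[65,0.032,-0.104,0.06,0,0,18],[65,0.043,-0.138,0.09,0,0,24],[65,0.054,-0.172,0.12,0,0,30],[65,0.0645,-0.207,0.15,0,0,34.2],[65,0.0645,-0.207,0.19,0,0,34.2],[65,0.0645,-0.207,0.205,0,0,34.2],[65,0.0645,-0.207,0.205,0,0,34.2],[65,0.0645,-0.207,0.205,0,0,34.2]],
  ],
)

```text
time: 14.25
ee_pos: [0.4491, 0.2041, 0.0393]
tcp_rot: [0.001, 0.972, 0.237, -0.0]
wrist_force: [0.2, 0.8, 0.6]
finger_gap: 0.0553
gripper_force: 0.0
```

```bash
python3 - <<'E'
from h import *
st();rel([.4506,.2052,0],down(27.5))
E
```

```text
{'time': 14.25, 'joints': [-0.9748, 0.5487, 0.6029, 2.1221, -0.5295, 0.6222, -1.0917], 'ee_pos': [0.4491, 0.2041, 0.0393], 'tcp_rot': [0.0009, 0.9715, 0.237, -0.0004], 'finger_gap': 0.0553, 'gripper_force': 0.0, 'wrist_force': [0.2073, 0.8061, 0.6336]}
shift [0.0019, -0.0004, 0.0393] rot [0.08, 0.07, -0.08] rows 0.8
```

Request:
carry_out(
  motion=[
    [[62,0.0019,-0.0004,0.02,0,0,0],[62,0.0019,-0.0004,0.032,0,0,0],[62,0.0019,-0.0004,0.04,0,0,0],[62,0.0019,-0.0004,0.04,0,0,0],[40,0.0019,-0.0004,0.04,0,0,0],[40,0.0019,-0.0004,0.04,0,0,0],[40,0.0019,-0.0004,0.04,0,0,0],[40,0.0019,-0.0004,0.04,0,0,0],[40,0.0019,-0.0004,0.04,0,0,0]],
  ],
  force=30,
)

```text
time: 15.15
ee_pos: [0.4514, 0.2062, 0.0002]
tcp_rot: [0.0, 0.971, 0.237, 0.001]
wrist_force: [-1.4, 0.2, 6.6]
finger_gap: 0.0406
gripper_force: 31.0
```

Request:
carry_out(
  motion=[
    [[40,0,0,-0.02,0,0,0],[40,0,0,-0.05,0,0,0],[40,0,0,-0.07,0,0,0],[40,0,0,-0.07,0,0,0]],
  ],
)

```text
time: 15.55
ee_pos: [0.4524, 0.2069, 0.0719]
tcp_rot: [-0.0, 0.971, 0.237, 0.002]
wrist_force: [0.5, -0.6, -0.7]
finger_gap: 0.0408
gripper_force: 30.6
```

```bash
python3 - <<'E'
from h import *
st();rel([.6012,.0498,.055],down(62))
E
```

```text
{'time': 15.55, 'joints': [-1.0202, 0.5001, 0.6597, 2.0969, -0.4798, 0.6903, -1.1337], 'ee_pos': [0.4524, 0.2069, 0.0719], 'tcp_rot': [-0.0005, 0.9714, 0.2374, 0.0023], 'finger_gap': 0.0408, 'gripper_force': 30.6058, 'wrist_force': [0.5221, -0.5863, -0.6643]}
shift [0.0595, 0.208, 0.0172] rot [0.09, -0.25, -34.53] rows 4.3
```

Request:
carry_out(
  motion=[
    [[40,0.01,0.035,0.003,0,0,-6],[40,0.02,0.07,0.006,0,0,-12],[40,0.03,0.105,0.009,0,0,-18],[40,0.04,0.14,0.012,0,0,-24],[40,0.05,0.175,0.015,0,0,-30],[40,0.0595,0.208,0.017,0,0,-34.5],[40,0.0605,0.208,0.017,0,-0.2,-34.5],[40,0.0605,0.208,0.017,0,-0.2,-34.5],[40,0.0605,0.208,0.017,0,-0.2,-34.5]],
  ],
)

```text
time: 16.45
ee_pos: [0.5995, 0.0507, 0.0521]
tcp_rot: [0.0, 0.857, 0.515, -0.002]
wrist_force: [-0.2, -0.3, -0.0]
finger_gap: 0.0409
gripper_force: 30.6
```

```bash
python3 - <<'E'
from h import *
st();rel([.6017,.0508,.0145],down(62))
E
```

```text
{'time': 16.45, 'joints': [-0.4706, 0.6272, 0.4372, 1.8345, -0.365, 0.7637, -0.3275], 'ee_pos': [0.5995, 0.0507, 0.0521], 'tcp_rot': [0.0, 0.8572, 0.5149, -0.002], 'finger_gap': 0.0409, 'gripper_force': 30.6163, 'wrist_force': [-0.2159, -0.3359, -0.0428]}
shift [0.0013, 0.0019, 0.0376] rot [-0.11, 0.19, -0.01] rows 0.8
```

Request:
carry_out(
  motion=[
    [[40,0.0013,0.0019,0.02,-0.1,0.2,0],[40,0.0013,0.0019,0.03,-0.1,0.2,0],[40,0.0013,0.0019,0.0345,-0.1,0.2,0],[40,0.0013,0.0019,0.037,-0.1,0.2,0],[40,0.0013,0.0019,0.0385,-0.1,0.2,0],[40,0.0013,0.0019,0.0385,-0.1,0.2,0],[40,0.0013,0.0019,0.0385,-0.1,0.2,0]],
  ],
)

```text
time: 17.15
ee_pos: [0.6031, 0.0496, 0.0148]
tcp_rot: [0.001, 0.857, 0.515, 0.001]
wrist_force: [-0.1, -0.2, -0.2]
finger_gap: 0.0409
gripper_force: 30.6
```

Request:
carry_out(
  motion=[
    [[40,0,0,0.001,0,0,0],[40,0,0,0.0025,0,0,0],[40,0,0,0.0025,0,0,0],[40,0,0,0.0025,0,0,0]],
  ],
)

```text
time: 17.55
ee_pos: [0.6033, 0.0496, 0.0141]
tcp_rot: [0.0, 0.857, 0.515, 0.001]
wrist_force: [-7.1, 0.2, 23.5]
finger_gap: 0.0408
gripper_force: 33.0
```

Request:
carry_out(
  motion=[
    [[40,0,0,-0.002,0,0,0],[70,0,0,-0.002,0,0,0],[70,0,0,-0.002,0,0,0],[70,0,0,-0.02,0,0,0],[70,0,0,-0.07,0,0,0],[70,0,0,-0.12,0,0,0],[70,0,0,-0.17,0,0,0],[70,0,0,-0.2,0,0,0],[70,0,0,-0.2,0,0,0],[70,0,0,-0.2,0,0,0]],
  ],
)

```text
time: 18.55
ee_pos: [0.6027, 0.0499, 0.212]
tcp_rot: [0.001, 0.857, 0.515, 0.001]
wrist_force: [-1.3, 0.1, -0.5]
finger_gap: 0.0597
gripper_force: 0.0
```

```bash
python3 - <<'E'
from pl import *
st();C,im,P=look('w6',.021);rel([.6012,.0498,.04],down(62-90));rel([.6012,.0498,.04],down(62))
x=np.array([273,175]);c=im[90:240,170:390];save('w6c',cv2.resize(c,None,fx=3,fy=3))
E
```

```text
{'time': 18.55, 'joints': [-0.543, 0.4454, 0.5365, 1.6844, -0.2523, 1.0788, -0.4188], 'ee_pos': [0.6027, 0.0499, 0.212], 'tcp_rot': [0.0006, 0.8573, 0.5149, 0.001], 'finger_gap': 0.0597, 'gripper_force': 0.0, 'wrist_force': [-1.3373, 0.0583, -0.5439]}
px [274. 176.] ctr [602.8  50.1] size 65.8 43.4 yaw 61.9 z 0.0224
shift [-0.0004, -0.0007, 0.1709] rot [0.04, -0.01, 89.98] rows 10.5
shift [-0.0004, -0.0007, 0.1709] rot [0.03, 0.02, -0.02] rows 3.4
```

View pics/w6c.png

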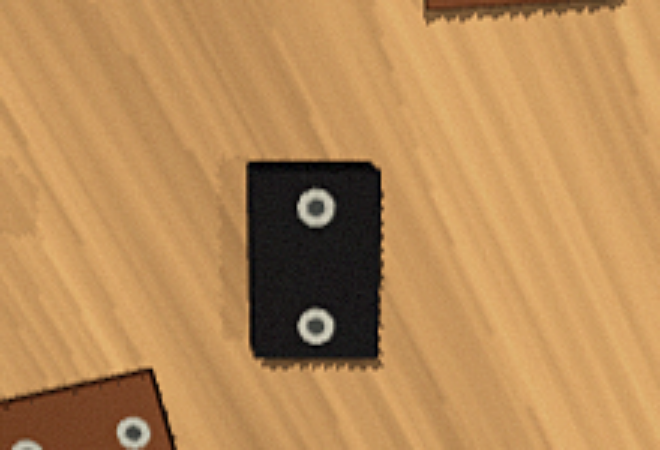

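The pile is nearly square, with the top at 21 mm. I'll square its ends with one light lengthwise squeeze (tool turned 90°).

Request:
carry_out(
  motion=[
    [[100,0,0,0.02,0,0,-8.5],[100,0,0,0.04,0,0,-17],[100,0,0,0.06,0,0,-25.5],[100,0,0,0.08,0,0,-34],[100,0,0,0.1,0,0,-42.5],[100,0,0,0.12,0,0,-51],[100,0,0,0.14,0,0,-59.5],[100,0,0,0.15,0,0,-68],[100,0,0,0.15,0,0,-76.5],[100,0,0,0.15,0,0,-85],[100,0,0,0.15,0,0,-90],[100,0,0,0.15,0,0,-90],[100,0,0,0.15,0,0,-90]],
  ],
)

```text
time: 19.9
ee_pos: [0.6019, 0.0495, 0.0606]
tcp_rot: [-0.0, 0.244, 0.97, -0.0]
wrist_force: [-0.6, 0.3, 0.0]
finger_gap: 0.0856
gripper_force: 0.0
```

```bash
python3 - <<'E'
from h import *
st();rel([.6025,.05,-.002],down(152))
E
```

```text
{'time': 19.9, 'joints': [-0.2113, 0.5845, 0.0587, 1.8026, -0.0466, 0.7565, 0.95], 'ee_pos': [0.6019, 0.0495, 0.0606], 'tcp_rot': [-0.0003, 0.2437, 0.9699, -0.0003], 'finger_gap': 0.0856, 'gripper_force': 0.0, 'wrist_force': [-0.5794, 0.3342, 0.0044]}
shift [-0.0003, 0.0008, 0.0626] rot [-0.04, -0.02, -0.21] rows 1.3
```

Request:
carry_out(
  motion=[
    [[100,0,0.0008,0.03,0,0,-0.2],[100,0,0.0008,0.05,0,0,-0.2],[100,0,0.0008,0.06,0,0,-0.2],[100,0,0.0008,0.0625,0,0,-0.2],[100,0,0.0008,0.0625,0,0,-0.2],[70,0,0.0008,0.0625,0,0,-0.2],[70,0,0.0008,0.0625,0,0,-0.2],[70,0,0.0008,0.0625,0,0,-0.2],[70,0,0.0008,0.0625,0,0,-0.2]],
  ],
  force=20,
)

```text
time: 20.8
ee_pos: [0.6037, 0.0496, 0.0009]
tcp_rot: [0.001, 0.241, 0.971, -0.0]
wrist_force: [-2.3, -0.9, 7.6]
finger_gap: 0.0636
gripper_force: 22.8
```

Request:
carry_out(
  motion=[
    [[100,0,0,0,0,0,0],[100,0,0,0,0,0,0],[100,0,0,-0.03,0,0,8.5],[100,0,0,-0.06,0,0,17],[100,0,0,-0.1,0,0,25.5],[100,0,0,-0.14,0,0,34],[100,0,0,-0.18,0,0,42.5],[100,0,0,-0.2,0,0,51],[100,0,0,-0.2,0,0,59.5],[100,0,0,-0.2,0,0,68],[100,0,0,-0.2,0,0,76.5],[100,0,0,-0.2,0,0,85],[70,0,0,-0.2,0,0,90],[70,0,0,-0.2,0,0,90],[70,0,0,-0.2,0,0,90]],
  ],
)

```text
time: 22.3
ee_pos: [0.6029, 0.0507, 0.1994]
tcp_rot: [0.001, 0.856, 0.518, 0.001]
wrist_force: [-1.1, -0.2, 0.2]
finger_gap: 0.0598
gripper_force: 0.0
```

```bash
python3 - <<'E'
from pl import *
st();C,im,P=look('w7',.021);rel([.6025,.05,.04],down(62))
E
```

```text
{'time': 22.3, 'joints': [-0.5317, 0.4565, 0.519, 1.6978, -0.2537, 1.0532, -0.4133], 'ee_pos': [0.6029, 0.0507, 0.1994], 'tcp_rot': [0.0006, 0.8556, 0.5176, 0.0006], 'finger_gap': 0.0598, 'gripper_force': 0.0, 'wrist_force': [-1.1479, -0.1555, 0.2343]}
px [275. 178.] ctr [603.2  51.2] size 64.6 43.6 yaw 62.3 z 0.0224
shift [-0.0008, -0.0004, 0.1594] rot [0.09, -0.02, 0.33] rows 3.2
```

Request:
carry_out(
  motion=[
    [[70,-0.0004,-0.0002,0.05,0,0,0],[70,-0.0004,-0.0002,0.1,0,0,0],[70,-0.0004,-0.0002,0.15,0,0,0],[68,-0.0004,-0.0002,0.18,0,0,0],[65,-0.0004,-0.0002,0.192,0,0,0],[65,-0.0004,-0.0002,0.199,0,0,0],[65,-0.0004,-0.0002,0.199,0,0,0],[40,-0.0004,-0.0002,0.199,0,0,0],[40,-0.0004,-0.0002,0.199,0,0,0],[40,-0.0004,-0.0002,0.199,0,0,0],[40,-0.0004,-0.0002,0.199,0,0,0],[40,-0.0004,-0.0002,0.199,0,0,0]],
  ],
  force=60,
)

```text
time: 23.55
ee_pos: [0.6043, 0.0502, 0.0023]
tcp_rot: [0.001, 0.856, 0.516, 0.002]
wrist_force: [-1.2, -0.7, 7.9]
finger_gap: 0.0409
gripper_force: 62.1
```

```bash
python3 - <<'E'
from h import *
st()
E
```

```text
{'time': 23.55, 'joints': [-0.4347, 0.6976, 0.3901, 1.8533, -0.4063, 0.6647, -0.2896], 'ee_pos': [0.6043, 0.0502, 0.0023], 'tcp_rot': [0.0012, 0.8564, 0.5164, 0.0021], 'finger_gap': 0.0409, 'gripper_force': 62.1443, 'wrist_force': [-1.1684, -0.6638, 7.9489]}
```

Request:
carry_out(
  motion=[
    [[40,0,0,-0.02,0,0,0],[40,0,0,-0.06,0,0,0],[40,0,0,-0.1,0,0,0],[40,0,0,-0.12,0,0,0],[40,0,0,-0.12,0,0,0]],
  ],
)

```text
time: 24.05
ee_pos: [0.6051, 0.0503, 0.1245]
tcp_rot: [0.002, 0.856, 0.516, 0.004]
wrist_force: [0.9, 0.4, -2.2]
finger_gap: 0.0405
gripper_force: 61.2
```

```bash
python3 - <<'E'
from pl import *
st();look('w8',.021)
rel([.529,-.2057,.12],down(22.05))
E
```

```text
{'time': 24.05, 'joints': [-0.5041, 0.537, 0.4866, 1.778, -0.3121, 0.8946, -0.366], 'ee_pos': [0.6051, 0.0503, 0.1245], 'tcp_rot': [0.0018, 0.8564, 0.5163, 0.0039], 'finger_gap': 0.0405, 'gripper_force': 61.167, 'wrist_force': [0.906, 0.4191, -2.1735]}
shift [-0.2615, 0.0533, 0.0018] rot [0.19, -0.26, 40.14] rows 5.3
```

View pics/w8.png

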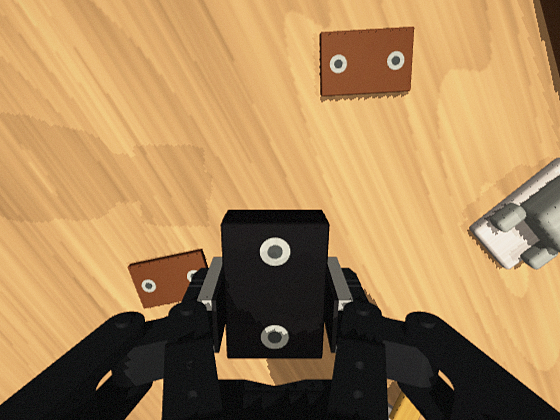

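The view shows the whole pile held at (275,290), with no black plate left behind. Now moving above the magazine.

Request:
carry_out(
  motion=[
    [[40,-0.04,0.009,0,0,0,6.5],[40,-0.085,0.018,0,0,0,13],[40,-0.13,0.027,0,0,0,20],[40,-0.175,0.036,0,0.1,-0.1,27],[40,-0.22,0.045,0,0.2,-0.2,34],[40,-0.2615,0.0533,0.0018,0.2,-0.25,40.1],[40,-0.2615,0.0533,0.0018,0.2,-0.25,40.1],[40,-0.2615,0.0533,0.0018,0.2,-0.25,40.1],[40,-0.2615,0.0533,0.0018,0.2,-0.25,40.1]],
  ],
)

```text
time: 25.0
ee_pos: [0.5278, -0.2045, 0.1177]
tcp_rot: [-0.001, 0.981, 0.192, -0.002]
wrist_force: [-0.3, 0.4, -0.4]
finger_gap: 0.0408
gripper_force: 61.1
```

```bash
python3 - <<'E'
from mag import *
s=st();C,im,d=brass('w9');P=pts(C,d)
W=R.from_quat(np.roll(s['tcp_rot'],-1)).as_matrix();L=(P-np.array(s['ee_pos']))@W*1000
v=im.max(2)
k=(abs(L[...,1])<19)&(L[...,2]>-35)&(L[...,2]<0)&(abs(L[...,0])<45)&(d>0)
print('pile x',np.percentile(L[k][:,0],[0.5,50,99.5]).round(1))
t=k&(abs(L[...,0])<20);print('top z in tool',np.median(L[t][:,2]),'y ext',)
kk=(L[...,2]>-21)&(L[...,2]<-5)&(L[...,0]>28)&(L[...,0]<36)&(abs(L[...,1])<30);print('y',np.percentile(L[kk][:,1],[1,99]).round(1))
# magazine walls tops
a=np.radians(22.05);u=np.array([np.cos(a),np.sin(a)]);m=np.array([.52896,-.20565])
X=(P[...,:2]-m)@u*1000;Y=(P[...,:2]-m)@np.array([-u[1],u[0]])*1000;Z=P[...,2]*1000
g=(Z>33)&(Z<42)&(X>33)&(X<72)&(abs(Y)<33);print('walltop',g.sum(),np.percentile(X[g],[1,99]).round(1),np.percentile(Y[g],[1,99]).round(1))
e=np.array(s['ee_pos'][:2])-m;print('tcp in mag',e@u*1000,e@[-u[1],u[0]]*1000)
E
```

```text
{'time': 25.0, 'joints': [-0.2002, 0.5321, 0.6819, 1.8859, -0.426, 0.8783, -0.4896], 'ee_pos': [0.5278, -0.2045, 0.1177], 'tcp_rot': [-0.0006, 0.9813, 0.1925, -0.0025], 'finger_gap': 0.0408, 'gripper_force': 61.1276, 'wrist_force': [-0.2746, 0.409, -0.4279]}
36 113 [63.3 67.9 69.3]
44 530 [65.3 68.7 70.3]
52 526 [58.7 61.6 66.7]
60 366 [54.9 57.8 60.1]
68 332 [51.3 53.6 55.7]
76 347 [46.6 49.1 51.7]
84 490 [40.4 44.  46.9]
92 556 [38.2 40.7 42.9]
100 556 [33.8 36.1 38.5]
108 433 [30.1 32.  34.1]
pile x [-31.1   6.5  32. ]
top z in tool -20.051184436820495 y ext
y [-21.   19.3]
walltop 1030 [33.4 68.6] [-28.5  29.4]
tcp in mag -0.6578416164157923 1.5529893890729811
```

View pics/w9.png

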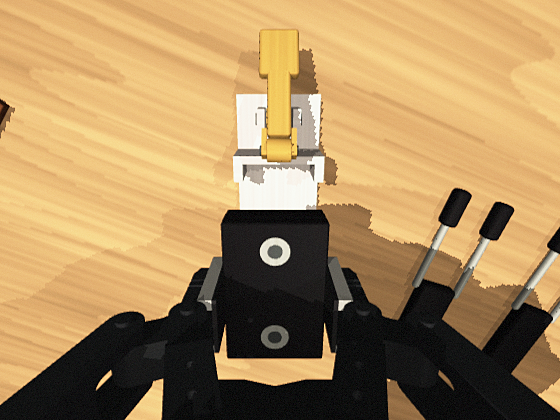

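```bash
python3 - <<'E'
from h import *
rel([.5293,-.2052,.075],down(22.05,10));rel([.5293,-.2052,.039],down(22.05,10))
E
```

```text
shift [0.001, 0.0015, 0.0429] rot [-0.13, 10.25, 0.18] rows 1.2
shift [0.0011, 0.0016, 0.0789] rot [-0.13, 10.25, 0.18] rows 1.6
```

Request:
carry_out(
  motion=[
    [[40,0.001,0.0015,0.02,-0.1,5,0.2],[40,0.001,0.0015,0.04,-0.1,10.2,0.2],[40,0.001,0.0015,0.043,-0.1,10.2,0.2],[40,0.001,0.0015,0.043,-0.1,10.2,0.2],[40,0.001,0.0015,0.043,-0.1,10.2,0.2]],
  ],
)

```text
time: 25.55
ee_pos: [0.5307, -0.2061, 0.0763]
tcp_rot: [-0.016, 0.978, 0.19, 0.085]
wrist_force: [0.6, 1.0, -0.5]
finger_gap: 0.0406
gripper_force: 61.2
```

```bash
python3 - <<'E'
from h import *
st();rel([.5293,-.2052,.038],down(22.05,10))
E
```

```text
{'time': 25.55, 'joints': [-0.0256, 0.5103, 0.5174, 2.0216, -0.6442, 0.6426, -0.2486], 'ee_pos': [0.5307, -0.2061, 0.0763], 'tcp_rot': [-0.016, 0.9779, 0.1902, 0.0854], 'finger_gap': 0.0406, 'gripper_force': 61.1632, 'wrist_force': [0.6069, 0.9641, -0.5482]}
shift [-0.0075, -0.0014, 0.0375] rot [0.07, 0.03, -0.04] rows 0.8
```

Request:
carry_out(
  motion=[
    [[40,-0.003,-0.0014,0.012,0,0,0],[40,-0.005,-0.0014,0.024,0,0,0],[40,-0.0065,-0.0014,0.032,0,0,0],[40,-0.0075,-0.0014,0.0375,0,0,0],[40,-0.0075,-0.0014,0.0375,0,0,0],[40,-0.0075,-0.0014,0.0375,0,0,0],[40,-0.0075,-0.0014,0.0375,0,0,0]],
  ],
)

```text
time: 26.25
ee_pos: [0.528, -0.2061, 0.0376]
tcp_rot: [-0.016, 0.978, 0.189, 0.086]
wrist_force: [1.4, 1.5, -1.5]
finger_gap: 0.0408
gripper_force: 61.0
```

```bash
python3 - <<'E'
from h import *
st();rel([.5290,-.2053,.033],down(22.05,10));rel([.529,-.2053,.033],down(22.05,0))
E
```

```text
{'time': 26.25, 'joints': [0.0263, 0.5641, 0.4513, 2.0502, -0.7163, 0.5618, -0.1774], 'ee_pos': [0.528, -0.2061, 0.0376], 'tcp_rot': [-0.0161, 0.9781, 0.1889, 0.0856], 'finger_gap': 0.0408, 'gripper_force': 61.0025, 'wrist_force': [1.4447, 1.5015, -1.4546]}
shift [0.0004, -0.0003, 0.0047] rot [0.08, 0.0, -0.18] rows 0.1
shift [0.0004, -0.0003, 0.0047] rot [0.07, -10.0, -0.18] rows 1.2
```

Request:
carry_out(
  motion=[
    [[40,0.0004,-0.0003,0.0047,0,0,0],[40,0.0004,-0.0003,0.0047,0,0,0],[40,0.0004,-0.0003,0.0047,0,-4,-0.1],[40,0.0004,-0.0003,0.0047,0,-8,-0.1],[40,0.0004,-0.0003,0.0047,0,-10,-0.1],[40,0.0004,-0.0003,0.0047,0,-10,-0.1],[40,0.0004,-0.0003,0.0047,0,-10,-0.1]],
  ],
)

```text
time: 26.95
ee_pos: [0.5285, -0.2054, 0.0326]
tcp_rot: [0.001, 0.982, 0.19, 0.0]
wrist_force: [-0.2, 0.4, -0.8]
finger_gap: 0.0408
gripper_force: 62.2
```

```bash
python3 - <<'E'
from h import *
st();rel([.5288,-.2053,.010],down(22.05,0))
E
```

```text
{'time': 26.95, 'joints': [-0.1407, 0.6507, 0.6072, 1.9478, -0.5549, 0.7136, -0.3851], 'ee_pos': [0.5285, -0.2054, 0.0326], 'tcp_rot': [0.0005, 0.9817, 0.1905, 0.0], 'finger_gap': 0.0408, 'gripper_force': 62.1894, 'wrist_force': [-0.2245, 0.3953, -0.829]}
shift [0.0004, -0.0, 0.0226] rot [0.06, 0.01, -0.09] rows 0.5
```

Request:
carry_out(
  motion=[
    [[40,0.0002,0,0.005,0,0,0],[40,0.0002,0,0.01,0,0,0],[40,0.0003,0,0.015,0,0,0],[40,0.0004,0,0.019,0,0,0],[40,0.0004,0,0.022,0,0,0],[40,0.0004,0,0.0235,0,0,0],[40,0.0004,0,0.0235,0,0,0]],
  ],
)

```text
time: 27.65
ee_pos: [0.529, -0.2052, 0.0091]
tcp_rot: [0.0, 0.982, 0.19, -0.0]
wrist_force: [-0.0, 0.6, -0.5]
finger_gap: 0.0403
gripper_force: 62.2
```

Request:
carry_out(
  motion=[
    [[40,0,0,0.001,0,0,0],[40,0,0,0.001,0,0,0],[65,0,0,0.001,0,0,0],[65,0,0,0.001,0,0,0],[65,0,0,0.001,0,0,0],[65,0,0,-0.02,0,0,0],[65,0,0,-0.06,0,0,0],[65,0,0,-0.11,0,0,0],[65,0.02,0,-0.16,0,0,0],[65,0.05,0,-0.2,0,0,0],[65,0.06,0,-0.2,0,0,0],[65,0.06,0,-0.2,0,0,0],[65,0.06,0,-0.2,0,0,0]],
  ],
)

```text
time: 28.95
ee_pos: [0.5835, -0.1825, 0.2078]
tcp_rot: [0.0, 0.982, 0.19, -0.001]
wrist_force: [-0.9, 0.2, -0.0]
finger_gap: 0.0558
gripper_force: 0.0
```

```bash
cat > pile.py <<'E'
from mag import *
def pile(tag):
    s=st();C,im,d=brass(tag);P=pts(C,d)
    a=np.radians(22.05);u=np.array([np.cos(a),np.sin(a)]);m=np.array([.52881,-.20528])
    X=(P[...,:2]-m)@u*1000;Y=(P[...,:2]-m)@np.array([-u[1],u[0]])*1000;Z=P[...,2]*1000
    k=(abs(X)<45)&(abs(Y)<40)&(Z<60)&(Z>3)&(im.max(2)<60)&(d>0)
    q=k&(Z>24);print('dark',q.sum(),'X',np.percentile(X[q],[1,99]).round(1),'Y',np.percentile(Y[q],[1,99]).round(1),'Z',np.percentile(Z[q],[2,50,98]).round(1))
    A=np.c_[X[q],Y[q],np.ones(q.sum())];print('slope',np.linalg.lstsq(A,Z[q],rcond=None)[0].round(3))
    return C,im,d
E
python3 - <<'E'
from pile import *
pile('w10')
E
```

```text
{'time': 28.95, 'joints': [-0.2934, 0.5111, 0.7666, 1.6799, -0.3865, 1.1111, -0.603], 'ee_pos': [0.5835, -0.1825, 0.2078], 'tcp_rot': [0.0001, 0.9817, 0.1904, -0.0013], 'finger_gap': 0.0558, 'gripper_force': 0.0, 'wrist_force': [-0.88, 0.1607, -0.0426]}
36 46 [64.8 67.8 69.1]
44 216 [65.3 68.6 70.4]
52 214 [59.9 62.1 67.1]
60 174 [47.8 57.7 60.3]
68 155 [51.1 53.7 55.8]
76 150 [46.7 49.1 51.9]
84 205 [41.7 44.1 47. ]
92 269 [37.9 40.4 42.6]
100 250 [33.6 35.9 38.1]
108 205 [29.9 32.1 34.5]
dark 2010 X [-29.9  29.5] Y [-19.8  20.9] Z [26.9 28.4 29.8]
slope [-2.0000e-03 -2.0000e-03  2.8376e+01]
```

View pics/w10.png

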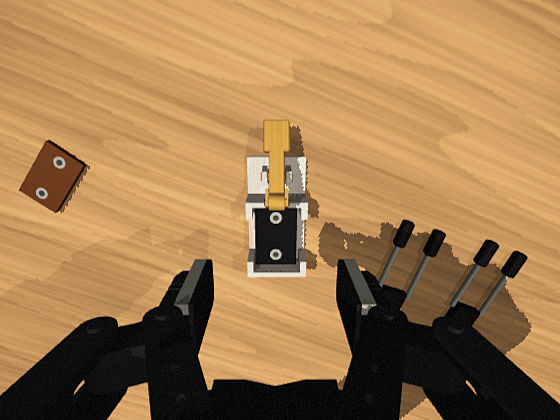

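The pile (276,236) lies flat in the magazine, with slope 0.002 and its top at about 27 mm. Now for the cover.

```bash
python3 - <<'E'
from h import *
rel([.60,.36,.21],down(64.8))
E
```

```text
shift [0.2183, -0.4974, -0.0027] rot [-0.1, 0.16, -42.9] rows 10.9
```

Request:
carry_out(
  motion=[
    [[65,0.218,-0.497,-0.003,0,0,-42.9],[65,0.218,-0.497,-0.003,0,0,-42.9],[65,0.218,-0.497,-0.003,0,0,-42.9],[65,0.218,-0.497,-0.003,0,0,-42.9],[65,0.218,-0.497,-0.003,0,0,-42.9],[65,0.218,-0.497,-0.003,0,0,-42.9],[65,0.218,-0.497,-0.003,0,0,-42.9],[65,0.218,-0.497,-0.003,0,0,-42.9],[65,0.218,-0.497,-0.003,0,0,-42.9],[65,0.218,-0.497,-0.003,0,0,-42.9],[65,0.218,-0.497,-0.003,0,0,-42.9],[65,0.218,-0.497,-0.003,0,0,-42.9],[65,0.218,-0.497,-0.003,0,0,-42.9]],
  ],
)

```text
time: 30.3
ee_pos: [0.6001, 0.3594, 0.2096]
tcp_rot: [0.001, 0.844, 0.537, -0.002]
wrist_force: [0.3, -0.4, 0.2]
finger_gap: 0.0555
gripper_force: 0.0
```

```bash
cat > cov.py <<'E'
from h import *
s=st();C=cam('wrist');im,d=env.capture('wrist');save('w11',im);P=pts(C,d)
hsv=cv2.cvtColor(im,cv2.COLOR_RGB2HSV)
m=((hsv[...,1]<40)&(hsv[...,2]>90)&(P[...,2]<.03)).astype(np.uint8)
def rect(p,n):
    (x,y),(a,b),t=cv2.minAreaRect(p.astype(np.float32)*1000)
    if a<b:a,b,t=b,a,t+90
    print(n,np.round((x,y,a,b,t),1))
for c in cv2.findContours(m,0,1)[0]:
    if cv2.contourArea(c)>1000:
        k=np.zeros(m.shape,np.uint8);cv2.drawContours(k,[c],-1,1,-1);k=k>0
        print(c[:,0].mean(0).round(),'z',np.percentile(P[...,2][k],[5,50,98]).round(4))
        rect(np.array([cast(C,a,b,.004)[:2] for a,b in c[:,0].astype(float)]),'plate')
        z=P[...,2]; g=k&(z>.019)&(z<.0235)
        vv,uu=np.nonzero(g);rect(np.array([cast(C,a,b,.02)[:2] for a,b in zip(uu,vv)]),'grip')
E
python3 cov.py
```

```text
{'time': 30.3, 'joints': [-0.9197, 0.6107, 0.5153, 1.4197, -0.3065, 1.1955, -0.8066], 'ee_pos': [0.6001, 0.3594, 0.2096], 'tcp_rot': [0.0008, 0.8438, 0.5366, -0.002], 'finger_gap': 0.0555, 'gripper_force': 0.0, 'wrist_force': [0.2606, -0.4005, 0.2316]}
[280. 162.] z [0.0043 0.0056 0.0222]
plate [609.6 367.   63.9  41.5  64.9]
grip [609.6 366.9  29.7  10.9  64.9]
[479.  48.] z [0.0086 0.0158 0.0299]
plate [817.6 387.7 106.3  41.9  90.1]
grip [809.6 386.4  91.7  11.3  91.8]
```

View pics/w11.png

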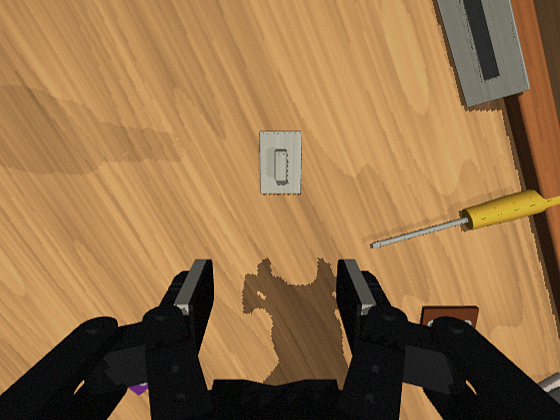

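The cover is at (280,162), 63.9 x 41.5 mm, with its grip on the middle. It has been knocked about 5 cm from where it started. Grasping its bar.

```bash
python3 - <<'E'
from h import *
rel([.6096,.3669,.04],down(64.9))
E
```

```text
shift [0.0127, 0.0041, 0.1702] rot [-0.01, 0.23, -0.13] rows 3.4
```

Request:
carry_out(
  motion=[
    [[40,0.0127,0.0041,0.05,0,0.2,-0.1],[40,0.0127,0.0041,0.1,0,0.2,-0.1],[40,0.0127,0.0041,0.15,0,0.2,-0.1],[40,0.0127,0.0041,0.17,0,0.2,-0.1],[40,0.0127,0.0041,0.17,0,0.2,-0.1],[40,0.0127,0.0041,0.17,0,0.2,-0.1]],
  ],
)

```text
time: 30.95
ee_pos: [0.6112, 0.3674, 0.0425]
tcp_rot: [-0.0, 0.844, 0.536, 0.001]
wrist_force: [0.2, 0.3, 0.7]
finger_gap: 0.0343
gripper_force: 0.0
```

```bash
python3 - <<'E'
from h import *
st();rel([.6096,.3669,.0065],down(64.9))
E
```

```text
{'time': 30.95, 'joints': [-0.8765, 0.7855, 0.4414, 1.5369, -0.394, 0.9061, -0.7432], 'ee_pos': [0.6112, 0.3674, 0.0425], 'tcp_rot': [-0.0, 0.8442, 0.536, 0.0012], 'finger_gap': 0.0343, 'gripper_force': 0.0, 'wrist_force': [0.1647, 0.2525, 0.7463]}
shift [-0.0012, -0.0012, 0.036] rot [0.07, -0.12, -0.08] rows 0.7
```

Request:
carry_out(
  motion=[
    [[40,-0.0012,-0.0012,0.018,0,0,0],[40,-0.0012,-0.0012,0.03,0,0,0],[40,-0.0012,-0.0012,0.0355,0,0,0],[40,-0.0012,-0.0012,0.0355,0,0,0],[5,-0.0012,-0.0012,0.0355,0,0,0],[5,-0.0012,-0.0012,0.0355,0,0,0],[5,-0.0012,-0.0012,0.0355,0,0,0],[5,-0.0012,-0.0012,0.0355,0,0,0],[5,-0.0012,-0.0012,0.0355,0,0,0]],
  ],
  force=60,
)

```text
time: 31.85
ee_pos: [0.6095, 0.3692, 0.0073]
tcp_rot: [-0.0, 0.844, 0.537, 0.002]
wrist_force: [-1.0, -0.3, 5.3]
finger_gap: 0.01
gripper_force: 60.8
```

Request:
carry_out(
  motion=[
    [[5,0,0,-0.02,0,0,0],[5,0,0,-0.06,0,0,0],[5,0,0,-0.11,0,0,0],[5,0,0,-0.15,0,0,0],[5,0,0,-0.15,0,0,0],[5,0,0,-0.15,0,0,0]],
  ],
)

```text
time: 32.45
ee_pos: [0.6087, 0.3689, 0.1572]
tcp_rot: [-0.001, 0.844, 0.537, 0.002]
wrist_force: [-1.3, 0.6, -2.2]
finger_gap: 0.0101
gripper_force: 59.9
```

```bash
python3 - <<'E'
from h import *
st();rel([.5288,-.2053,.13],down(22.05))
E
```

```text
{'time': 32.45, 'joints': [-0.9084, 0.6679, 0.4951, 1.4524, -0.338, 1.102, -0.7881], 'ee_pos': [0.6087, 0.3689, 0.1572], 'tcp_rot': [-0.0007, 0.8436, 0.537, 0.0021], 'finger_gap': 0.0101, 'gripper_force': 59.8915, 'wrist_force': [-1.2548, 0.6209, -2.2225]}
shift [-0.5542, 0.1705, 0.025] rot [-0.03, -0.26, 42.91] rows 11.6
```

Request:
carry_out(
  motion=[
    [[5,-0.0462,0.0142,0.002,0,0,3.6],[5,-0.0924,0.0284,0.004,0,0,7.2],[5,-0.1386,0.0426,0.006,0,0,10.7],[5,-0.185,0.057,0.008,0,0,14.3],[5,-0.231,0.071,0.01,0,0,17.9],[5,-0.277,0.085,0.012,0,0,21.5],[5,-0.323,0.099,0.014,0,0,25],[5,-0.37,0.114,0.016,0,0,28.6],[5,-0.416,0.128,0.018,0,0,32.2],[5,-0.462,0.142,0.02,0,0,35.8],[5,-0.508,0.156,0.022,0,0,39.3],[5,-0.5527,0.169,0.025,0,-0.2,42.9],[5,-0.5527,0.169,0.025,0,-0.2,42.9],[5,-0.5527,0.169,0.025,0,-0.2,42.9],[5,-0.5527,0.169,0.025,0,-0.2,42.9]],
  ],
)

```text
time: 33.95
ee_pos: [0.5272, -0.2021, 0.1287]
tcp_rot: [-0.001, 0.981, 0.192, -0.001]
wrist_force: [0.0, 0.6, -1.4]
finger_gap: 0.0107
gripper_force: 59.8
```

```bash
python3 - <<'E'
from h import *
s=st();C=cam('wrist');im,d=env.capture('wrist');save('w12',im);P=pts(C,d)
W=R.from_quat(np.roll(s['tcp_rot'],-1)).as_matrix();L=(P-np.array(s['ee_pos']))@W*1000
k=(abs(L[...,1])<35)&(L[...,2]>-3)&(L[...,2]<15)&(abs(L[...,0])<45)&(d>0)
print(k.sum(),'x',np.percentile(L[k][:,0],[.5,99.5]).round(1),'y',np.percentile(L[k][:,1],[.5,99.5]).round(1),'z',np.percentile(L[k][:,2],[2,50,98]).round(1))
q=k&(L[...,0]>10);A=np.c_[L[q][:,:2],np.ones(q.sum())];print('tilt',np.linalg.lstsq(A,L[q][:,2],rcond=None)[0].round(3))
rel([.5307,-.2045,.07],down(22.05))
E
```

```text
{'time': 33.95, 'joints': [-0.225, 0.5204, 0.7122, 1.8817, -0.4271, 0.9002, -0.4897], 'ee_pos': [0.5272, -0.2021, 0.1287], 'tcp_rot': [-0.0008, 0.9814, 0.192, -0.0014], 'finger_gap': 0.0107, 'gripper_force': 59.8495, 'wrist_force': [0.0298, 0.6337, -1.3632]}
4862 x [-33.4  30.1] y [-21.7  19.8] z [0.5 2.1 3.7]
tilt [ 4.000e-02 -1.000e-03  1.225e+00]
shift [0.002, 0.0038, 0.0589] rot [-0.1, 0.12, 0.15] rows 1.2
```

View pics/w12.png

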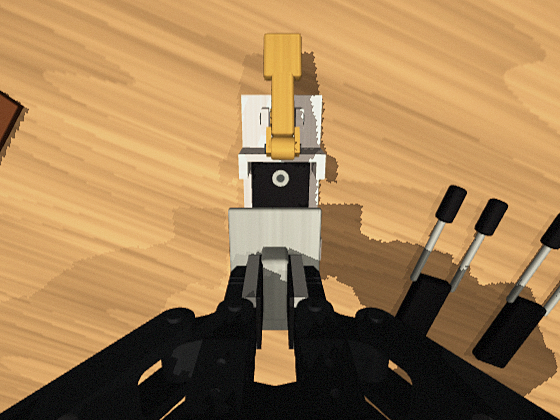

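Request:
carry_out(
  motion=[
    [[5,0.002,0.0038,0.03,-0.1,0.1,0.1],[5,0.002,0.0038,0.059,-0.1,0.1,0.1],[5,0.002,0.0038,0.07,-0.1,0.1,0.1],[5,0.002,0.0038,0.07,-0.1,0.1,0.1],[5,0.002,0.0038,0.07,-0.1,0.1,0.1]],
  ],
)

```text
time: 34.5
ee_pos: [0.5314, -0.2061, 0.0605]
tcp_rot: [0.001, 0.982, 0.191, 0.001]
wrist_force: [0.5, 0.0, -0.4]
finger_gap: 0.0103
gripper_force: 59.8
```

```bash
python3 - <<'E'
from h import *
st();rel([.5305,-.2046,.036],down(22.05))
E
```

```text
{'time': 34.5, 'joints': [-0.1624, 0.6141, 0.6379, 1.9259, -0.5161, 0.7675, -0.4176], 'ee_pos': [0.5314, -0.2061, 0.0605], 'tcp_rot': [0.0008, 0.9816, 0.1908, 0.0007], 'finger_gap': 0.0103, 'gripper_force': 59.8465, 'wrist_force': [0.4744, 0.0081, -0.42]}
shift [-0.0003, -0.0018, 0.0245] rot [0.1, -0.06, -0.05] rows 0.5
```

Request:
carry_out(
  motion=[
    [[5,-0.0003,-0.0018,0.006,0,0,0],[5,-0.0003,-0.0018,0.012,0,0,0],[5,-0.0003,-0.0018,0.017,0,0,0],[5,-0.0003,-0.0018,0.021,0,0,0],[5,-0.0003,-0.0018,0.0245,0,0,0],[5,-0.0003,-0.0018,0.0245,0,0,0],[5,-0.0003,-0.0018,0.0245,0,0,0]],
  ],
)

```text
time: 35.2
ee_pos: [0.5299, -0.205, 0.0353]
tcp_rot: [0.001, 0.982, 0.19, 0.0]
wrist_force: [0.2, -0.5, -1.2]
finger_gap: 0.0104
gripper_force: 59.8
```

Request:
carry_out(
  motion=[
    [[5,0,0,0.001,0,0,0],[5,0,0,0.002,0,0,0],[5,0,0,0.002,0,0,0],[5,0,0,0.002,0,0,0]],
  ],
)

```text
time: 35.6
ee_pos: [0.5301, -0.2051, 0.0342]
tcp_rot: [0.001, 0.982, 0.19, 0.001]
wrist_force: [-3.1, 1.6, 9.9]
finger_gap: 0.0102
gripper_force: 61.3
```

Request:
carry_out(
  motion=[
    [[30,0,0,0,0,0,0],[30,0,0,0,0,0,0],[30,0,0,0,0,0,0],[30,0,0,-0.02,0,0,0],[30,0,0,-0.06,0,0,0],[30,0,0,-0.11,0,0,0],[0,0.02,0,-0.15,0,0,0],[0,0.05,0,-0.18,0,0,0],[0,0.06,0,-0.18,0,0,0],[0,0.06,0,-0.18,0,0,0],[0,0.06,0,-0.18,0,0,0]],
  ],
)

```text
time: 36.7
ee_pos: [0.584, -0.1824, 0.2119]
tcp_rot: [0.0, 0.982, 0.19, -0.001]
wrist_force: [-1.0, 0.1, -0.7]
finger_gap: 0.0001
gripper_force: 0.0
```

```bash
cat > chk.py <<'E'
import sys
from mag import *
s=st();C,im,d=brass(sys.argv[1]);P=pts(C,d)
a=np.radians(22.05);u=np.array([np.cos(a),np.sin(a)]);v=np.array([-u[1],u[0]]);m=np.array([.52881,-.20528])
X=(P[...,:2]-m)@u*1000;Y=(P[...,:2]-m)@v*1000;Z=P[...,2]*1000
q=(abs(X)<33.5)&(abs(Y)<23.5)&(Z>29)&(Z<35)&(d>0);print('plate',q.sum(),'X',np.percentile(X[q],[1,99]).round(1),'Y',np.percentile(Y[q],[1,99]).round(1),np.median(Z[q]))
print('slope',np.linalg.lstsq(np.c_[X[q],Y[q],np.ones(q.sum())],Z[q],rcond=None)[0].round(3))
g=(abs(X)<25)&(abs(Y)<15)&(Z>45)&(Z<51)&(d>0);print('grip',g.sum(),'X',np.percentile(X[g],[1,99]).round(1),'Y',np.percentile(Y[g],[1,99]).round(1))
for r in(36,32):p=m+(.062-r/1000)*u;print(p);rel([*p,.09],down(22.05))
E
python3 chk.py w13
```

```text
{'time': 36.7, 'joints': [-0.2923, 0.5059, 0.7634, 1.6745, -0.3802, 1.1173, -0.6097], 'ee_pos': [0.584, -0.1824, 0.2119], 'tcp_rot': [0.0003, 0.9817, 0.1902, -0.0008], 'finger_gap': 0.0001, 'gripper_force': 0.0, 'wrist_force': [-1.0024, 0.1221, -0.6545]}
36 16 [67.5 68.6 69.4]
44 218 [65.1 68.6 70.3]
52 207 [59.5 61.9 66.8]
60 165 [33.9 57.6 59.9]
68 152 [50.8 53.4 55.9]
76 142 [46.8 49.2 52. ]
84 208 [41.3 43.9 47. ]
92 263 [37.6 40.5 42.7]
100 241 [33.6 35.9 38.5]
108 204 [29.6 32.1 34. ]
plate 1707 X [-30.4  30.7] Y [-20.   21.4] 32.32616430994456
slope [ 0.0000e+00 -2.0000e-03  3.2321e+01]
grip 313 X [-12.3  13.9] Y [-4.9  5.8]
[ 0.55290827 -0.1955192 ]
shift [-0.0331, 0.0004, 0.122] rot [0.01, 0.11, -0.16] rows 2.5
[ 0.5566157  -0.19401753]
shift [-0.0291, 0.0004, 0.122] rot [0.01, 0.11, -0.16] rows 2.5
```

View pics/w13.png

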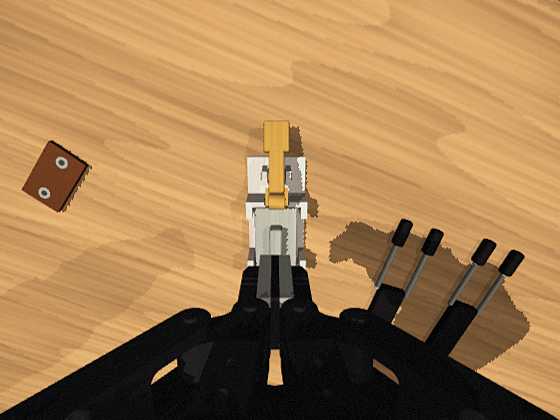

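The cover is flat (slope 0.002) and centred in the magazine. Now I'll press the nose at (275,200) straight down.

Request:
carry_out(
  motion=[
    [[0,-0.02,0.0004,0.04,0,0,0],[0,-0.02,0.0004,0.09,0,0,0],[0,-0.02,0.0004,0.125,0,0,0],[0,-0.02,0.0004,0.136,0,0,0],[0,-0.02,0.0004,0.14,0,0,0],[0,-0.02,0.0004,0.143,0,0,0],[0,-0.02,0.0004,0.146,0,0,0],[0,-0.02,0.0004,0.149,0,0,0],[0,-0.02,0.0004,0.152,0,0,0],[0,-0.02,0.0004,0.1545,0,0,0],[0,-0.02,0.0004,0.1545,0,0,0]],
  ],
)

```text
time: 37.85
ee_pos: [0.5681, -0.1908, 0.0598]
tcp_rot: [0.001, 0.982, 0.19, 0.002]
wrist_force: [1.0, -1.7, 4.0]
finger_gap: -0.0
gripper_force: 1.6
```

Request:
carry_out(
  motion=[
    [[0,-0.002,0,0.0015,0,0,0],[0,-0.003,0,0.003,0,0,0],[0,-0.003,0,0.0045,0,0,0],[0,-0.003,0,0.0045,0,0,0]],
  ],
)

```text
time: 38.25
ee_pos: [0.5666, -0.1916, 0.0562]
tcp_rot: [0.001, 0.982, 0.191, 0.003]
wrist_force: [2.2, 1.5, 16.2]
finger_gap: -0.0001
gripper_force: 8.2
```

Firm stop (16 N) at z = 56 mm, as expected for closed. One small extra press, then lift off and check.

Request:
carry_out(
  motion=[
    [[0,0,0,0.002,0,0,0],[0,0,0,0.002,0,0,0],[0,0,0,-0.02,0,0,0],[0,0,0,-0.07,0,0,0],[0,0,0,-0.12,0,0,0],[0,0.02,0,-0.16,0,0,0],[0,0.02,0,-0.16,0,0,0],[0,0.02,0,-0.16,0,0,0]],
  ],
)

```text
time: 39.05
ee_pos: [0.5829, -0.1831, 0.2146]
tcp_rot: [0.0, 0.982, 0.191, 0.001]
wrist_force: [0.3, -1.1, -1.0]
finger_gap: 0.0
gripper_force: 0.0
```

```bash
python3 chk.py w14
```

```text
{'time': 39.05, 'joints': [-0.2954, 0.5012, 0.7693, 1.6763, -0.381, 1.1183, -0.605], 'ee_pos': [0.5829, -0.1831, 0.2146], 'tcp_rot': [0.0005, 0.9816, 0.191, 0.0008], 'finger_gap': 0.0, 'gripper_force': 0.0, 'wrist_force': [0.2683, -1.1172, -0.9639]}
28 182 [54.5 57.3 58.9]
36 186 [49.5 54.8 56.7]
44 128 [53.6 55.5 56.5]
52 128 [54.  55.3 56.4]
60 135 [53.7 55.3 56.6]
68 140 [53.9 55.2 56.6]
76 198 [54.2 55.3 56.5]
84 248 [53.7 55.3 56.4]
92 255 [54.  55.3 56.5]
100 264 [53.3 55.3 56.5]
plate 1473 X [-30.5  30.9] Y [-20.1  21.6] 32.29873875143158
slope [-2.0000e-03 -2.0000e-03  3.2312e+01]
grip 334 X [-13.9  13.9] Y [-4.5  6.4]
[ 0.55290827 -0.1955192 ]
shift [-0.0315, 0.0006, 0.1234] rot [0.01, 0.03, -0.07] rows 2.5
[ 0.5566157  -0.19401753]
shift [-0.0275, 0.0006, 0.1234] rot [0.01, 0.03, -0.07] rows 2.5
```

The rocker is level (0 rad) and the cover is flat and centred. Handing in.

```bash
python3 -c "
from station import env; print(env.finish_job())"
```

```text
the job is handed in; nothing more can be done
None
```

The job is handed in, with no verdict returned: my last check showed the cover flat and centred on the three stacked plates in the magazine and the rocker closed at about 0 rad, at about 39 s of the 210 s allowed.

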